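# Unstack potting cups into their size rows

### The arm

A 7-joint arm with a two-finger parallel gripper is mounted at the origin on the work surface. World frame = base frame: x ahead of the robot, y to its left, z up, the work surface at z = 0. Lengths are in m, angles in rad, forces in N, time in s.
With the tool pointing down it reaches from about 0.425 to 0.925 m from the base axis. Payload 6.8 kg.
Tool frame: the origin (TCP) lies at the very end of the fingers, on their centre line; the grasp point (between the pads) lies r.grip_depth behind it (r.grip_depth is the distance from the TCP to the grasp point, in m); z points along the fingers, x is the direction in which the jaws open and shut, and the axes are right-handed (so a half turn about z gives the same grasp; the last joint's range is limited). The gripper opens to 85 mm and grips with 20 to 120 N. Pads are 22 mm wide; open, the fingers measure 114 mm over their backs; the gripper's body (76 mm by 85 mm) begins 54 mm behind the grasp point. The pads swing forward as they close: fully open they stand 13 mm farther back than shut.
Start: joints at [1.031, 0.477, 0.022, 1.555, -0.011, 1.109, -0.083], TCP at [0.283, -0.613, 0.2] pointing down, gripper open.
Joint ranges: [-2.96, 2.96], [-0.34, 2.1], [-1.41, 1.46], [0.24, 2.44], [-1.37, 4.51], [0.17, 1.92], [-2.96, 2.96]. Speed limits (rad/s): [2.39, 2.39, 3.14, 3.14, 3.14, 3.14, 3.14].

### API

Orientations are given as a rotation vector (axis times angle).
In Python, from bench import readout, grab_frame, workorder, r gives the robot as it stands.
- The arm moves only by the shell command python3 -m handwheel 'ROWS' [FORCE]. ROWS is text: rows parted by semicolons, each of 7 numbers parted by spaces: the shift along the tool's x, y, z in mm, then the turn, a rotation vector about the tool's x, y, z in degrees, then the finger opening in mm, from 0 to 85.4. A call has 1 to 12 rows; each row is the pose to reach, as a shift and turn from the pose commanded when the call began, along the tool's axes at that moment; what a row does not reach only later rows make up. A row lasts 1/8 s, in which the tool goes at most 62.5 mm and 10.7 degrees, less where a joint would pass 70% of its speed; a pose out of reach is approached as far as the arm can. A call with a gripper value outside its range is refused whole. The fingers move at their own pace and stop on an object; FORCE is the grip in N (left out, the last holds). Time passes only in rows, so rows that repeat a pose let the fingers close. It gives the time, the measured TCP pose, the force and the opening at its end, in the units of the state.
- readout.get_obs(): the state, without advancing time (a new reading comes with each control period).
- grab_frame(name): name is "scene" or "top"; returns a dict with "pixels" (400x640x3 uint8, red, green, blue), "fx", "fy", "cx", "cy" (pixels), "rvec" (rotation vector, rad) and "tvec" (3), from world to camera coordinates, as OpenCV has them. Camera axes: x right, y down, z forward; pixel columns grow to the right and rows downward; lengths in m; the calibration is good to about 2 mm. A picture is of the moment at which its call begins. There is no depth.
- workorder.hand_in(): hands the job in, once; it reports no verdict.
The state is a dict: "clock": time; "joints": joint angles; "qvel": joint speeds; "tau": joint torques, N m; "tcp_pos": TCP position; "orientation": TCP orientation; "contact_force": force on the tool from outside, world axes, zero at the start; "moment": the same for the moment, N m; "grip_width": finger opening in m.
Only numpy, scipy, OpenCV 4.12 (cv2) and the standard library are available. Lean on these libraries where they do the work, as an engineer would, in place of code of your own. Each camera call takes 0.05 s, during which the arm holds its last target.

### The job

In the bone-model workshop, first press the rack's blue hold-down lever down until its catch holds it, so that the rack is clamped to the bench. Then pull the three nested cups apart, smallest first and largest last, and stand each one upright on the floor of the rack row that already holds a cup of its size, setting it down gently rather than dropping it. Leave the cups already in the rows, the loose bone model and the rotary tool where they are, and the lever latched.

Things in the scene. Friction and masses are not known exactly. Their poses are not given: they have to be found in the camera images.
- rack: Fixed aluminium plate 12 mm thick, 250 x 330 mm, carrying the three rows side by side. Origin: centre of its underside, on the bench; x runs along the rows, away from the robot, y across them. Its place and yaw vary.
- row_large: The row for large cups: a fixed grey shallow tray on the rack, 222 mm long (its x) and 88 mm wide (its y), floor 4 mm thick, walls 4 mm thick and 14 mm high over its underside. Origin: centre of its underside; the inner floor is 4 mm above. The row's far half holds one large cup, centred 58 mm along +x; the near half (about -45 mm along x) is free. The three rows look alike, 105 mm apart, and which is which varies.
- row_medium: The row for medium cups: a fixed grey shallow tray on the rack, 222 mm long (its x) and 88 mm wide (its y), floor 4 mm thick, walls 4 mm thick and 14 mm high over its underside. Origin: centre of its underside; the inner floor is 4 mm above. The row's far half holds one medium cup, centred 58 mm along +x; the near half (about -45 mm along x) is free. The three rows look alike, 105 mm apart, and which is which varies.
- row_small: The row for small cups: a fixed grey shallow tray on the rack, 222 mm long (its x) and 88 mm wide (its y), floor 4 mm thick, walls 4 mm thick and 14 mm high over its underside. Origin: centre of its underside; the inner floor is 4 mm above. The row's far half holds one small cup, centred 58 mm along +x; the near half (about -45 mm along x) is free. The three rows look alike, 105 mm apart, and which is which varies.
- cup_small: The small cup, to be sorted: cream straight-sided round plastic cup, 34 mm outside diameter, 118 mm tall, wall 3 mm, floor 5 mm, about 0.1 kg. Origin: centre of its underside; z along its axis to the mouth. Starts nested in the medium cup, standing on its floor, its top 31 mm above the medium cup's rim. The nested cups have about 4 mm of play all round.
- standing_small: The small cup that already stands in its row, the same cream, 34 mm diameter, 118 mm tall. Origin: centre of its underside. Leave it alone.
- cup_medium: The medium cup, to be sorted: brick red straight-sided round plastic cup, 48 mm outside diameter, 92 mm tall, wall 3 mm, floor 5 mm, about 0.1 kg. Origin: centre of its underside; z along its axis to the mouth. Starts nested in the large cup, standing on its floor, its top 31 mm above the large cup's rim. The nested cups have about 4 mm of play all round.
- standing_medium: The medium cup that already stands in its row, the same brick red, 48 mm diameter, 92 mm tall. Origin: centre of its underside. Leave it alone.
- cup_large: The large cup, to be sorted: navy blue straight-sided round plastic cup, 62 mm outside diameter, 66 mm tall, wall 3 mm, floor 5 mm, about 0.1 kg. Origin: centre of its underside; z along its axis to the mouth. Starts on the bench with the medium cup nested in it. The nested cups have about 4 mm of play all round.
- standing_large: The large cup that already stands in its row, the same navy blue, 62 mm diameter, 66 mm tall. Origin: centre of its underside. Leave it alone.
- clamp_lever (a joint): Angle of the blue hold-down lever, rad: 0 raised (sprung up), 0.42 is the bottom stop. The arm slopes 0.40 rad above level at 0 and is level at 0.40. From about 0.1 to 0.23 a sprung catch resists (roughly 5 to 8 N at the pad), then it snaps over and holds the lever at about 0.34 when let go; short of that it springs back.
- lever_pad (a point): Centre of the top face of the lever's blue pad (50 x 36 mm), 125 mm along the arm from the hinge axis and 8 mm above the arm's centre line; moves with the lever, from about 107 mm high to about 66 mm when latched. Press it down, for example with shut fingers. The arm points from the hinge towards the robot, along the rack's -x.
- lever_hinge (a point): Centre of the lever's hinge axis (level, along the rack's y), 50 mm above the bench.
- bone_model: Bystander: loose cream bone model, 174 mm long, lying on the bench. Origin: centre of its underside. Leave it alone.
- rotary_tool: Bystander: loose black hand-held rotary tool, 200 mm long, 42 mm thick, lying on the bench. Origin on its underside near its middle. Leave it alone.
- vise: Bystander: fixed small bench vise with blue jaws holding a bone model, about 165 mm tall. Origin: centre of its foot.
Not all that is in view belongs to the job. Leave any green or yellow look-alike of the cup_large alone. What is shaped like the cup_small but purple is not meant.

How it is judged:
On the way, in this order (a step that is already met when the one before it is completed fails the run):
1. the lever is pressed down and latched (value of joint clamp_lever above 0.3 rad), for 0.2 s.
2. the small cup stands upright on the floor of the small row, let go (x of cup_small in the frame of row_small between -0.1 and 0.1 m and y of cup_small in the frame of row_small between -0.025 and 0.025 m and z of cup_small in the frame of row_small between 0.001 and 0.0065 m and angle between cup_small's own z axis and vertical below 0.06 rad and linear speed of cup_small below 0.02 m/s and contact force between cup_small and the fingers below 0.1 N), for 0.2 s.
3. the medium cup stands upright on the floor of the medium row, let go (x of cup_medium in the frame of row_medium between -0.1 and 0.1 m and y of cup_medium in the frame of row_medium between -0.025 and 0.025 m and z of cup_medium in the frame of row_medium between 0.001 and 0.0065 m and angle between cup_medium's own z axis and vertical below 0.06 rad and linear speed of cup_medium below 0.02 m/s and contact force between cup_medium and the fingers below 0.1 N), for 0.2 s.
4. the large cup stands upright on the floor of the large row, let go (x of cup_large in the frame of row_large between -0.1 and 0.1 m and y of cup_large in the frame of row_large between -0.025 and 0.025 m and z of cup_large in the frame of row_large between 0.001 and 0.0065 m and angle between cup_large's own z axis and vertical below 0.06 rad and linear speed of cup_large below 0.02 m/s and contact force between cup_large and the fingers below 0.1 N), for 0.2 s.
At the end, for the whole second after the job is handed in: The lever is latched (angle over 0.30 rad) and each of the three cups stands upright (within 0.06 rad), at rest, flat on the floor of the row of its own size: within 100 mm along and 25 mm across of the row's centre, underside 1 to 6.5 mm over the row's underside (value of joint clamp_lever above 0.3 rad and x of cup_small in the frame of row_small between -0.1 and 0.1 m and y of cup_small in the frame of row_small between -0.025 and 0.025 m and z of cup_small in the frame of row_small between 0.001 and 0.0065 m and angle between each of cup_small, cup_medium, cup_large's own z axis and vertical below 0.06 rad and linear speed of each of cup_small, cup_medium, cup_large below 0.02 m/s and x of cup_medium in the frame of row_medium between -0.1 and 0.1 m and y of cup_medium in the frame of row_medium between -0.025 and 0.025 m and z of cup_medium in the frame of row_medium between 0.001 and 0.0065 m and x of cup_large in the frame of row_large between -0.1 and 0.1 m and y of cup_large in the frame of row_large between -0.025 and 0.025 m and z of cup_large in the frame of row_large between 0.001 and 0.0065 m); the robot touches nothing.
It fails at once if a cup already in its row is shifted over 25 mm or tipped over 0.3 rad (distance of any of standing_large, standing_medium, standing_small from where it was at the start of the episode above 0.025 m or angle between any of standing_large, standing_medium, standing_small's own z axis and vertical above 0.3 rad).
It fails at once if a cup is dropped into its row (moving faster than 0.5 m/s, about a 13 mm fall, with no finger on it) ((linear speed of cup_large above 0.5 m/s and contact force between cup_large and the fingers below 0.01 N and z of cup_large in the frame of row_large below 0.08 m and x of cup_large in the frame of row_large between -0.12 and 0.12 m and y of cup_large in the frame of row_large between -0.05 and 0.05 m) or (linear speed of cup_medium above 0.5 m/s and contact force between cup_medium and the fingers below 0.01 N and z of cup_medium in the frame of row_medium below 0.08 m and x of cup_medium in the frame of row_medium between -0.12 and 0.12 m and y of cup_medium in the frame of row_medium between -0.05 and 0.05 m) or (linear speed of cup_small above 0.5 m/s and contact force between cup_small and the fingers below 0.01 N and z of cup_small in the frame of row_small below 0.08 m and x of cup_small in the frame of row_small between -0.12 and 0.12 m and y of cup_small in the frame of row_small between -0.05 and 0.05 m)).
It fails at once if the bone model is moved over 30 mm (distance of bone_model from where it was at the start of the episode above 0.03 m).
It fails at once if the rotary tool is moved over 30 mm (distance of rotary_tool from where it was at the start of the episode above 0.03 m).
It also fails if it takes over 67 s, if anything falls off the work surface, if the arm or the gripper's body presses on something with over 40 N, if the wrist force passes 120 N, or if a joint passes its speed limit or range.

## Working session

There is one attempt and no reset: what is moved stays moved. The work goes in short steps, Python scripts to look and compute and a shell command to move; the robot and the scene stay as the last step left them, time stands still between calls to the robot, and variables do not carry over. Pictures are saved under pics/ and viewed, and the job is handed in when it is done.

```bash
ls; mkdir -p pics
python3 - <<'E'
from bench import readout, grab_frame, r
import cv2
print(readout.get_obs(), r.grip_depth)
for n in("scene","top"):
    f=grab_frame(n); cv2.imwrite(f"pics/{n}0.png",f["pixels"][:,:,::-1]); print({k:v for k,v in f.items() if k!="pixels"})
E
```

```text
pics
{'clock': 0.0, 'joints': array([ 1.03086156,  0.4778175 ,  0.02233428,  1.55644227, -0.01149565,
        1.10930086, -0.08314661]), 'qvel': array([ 3.95894182e-05,  4.88038657e-04, -3.79804980e-04,  1.00557645e-04,
       -6.16443634e-05,  3.57072310e-04,  1.36077552e-03]), 'tau': array([-1.09996501e-03, -5.96448040e+01,  1.60743713e+00, -2.81195194e+01,
        1.23511639e-02,  9.44337604e-03,  2.14606445e-05]), 'tcp_pos': array([ 0.28222664, -0.6124536 ,  0.19861788]), 'orientation': array([-2.64503894e+00,  1.69348365e+00,  2.54384407e-03]), 'contact_force': array([0.41441588, 0.34811763, 0.26483477]), 'moment': array([-0.04659252, -0.0061288 ,  0.00094662]), 'grip_width': 0.08536802152402653} 0.0187
{'fx': 429.6573449513087, 'fy': 429.6573449513087, 'cx': 323.2120313036064, 'cy': 196.46019631430406, 'rvec': array([ 2.4556886 ,  0.90841261, -0.23354723]), 'tvec': array([-0.44193697, -0.23136025,  1.52041761])}
{'fx': 439.86594225527585, 'fy': 439.86594225527585, 'cx': 324.3045486109206, 'cy': 203.3579250119637, 'rvec': array([ 2.06750971, -2.16010489,  0.22678096]), 'tvec': array([0.05229332, 0.57108843, 1.42601591])}
```

View pics/scene0.png

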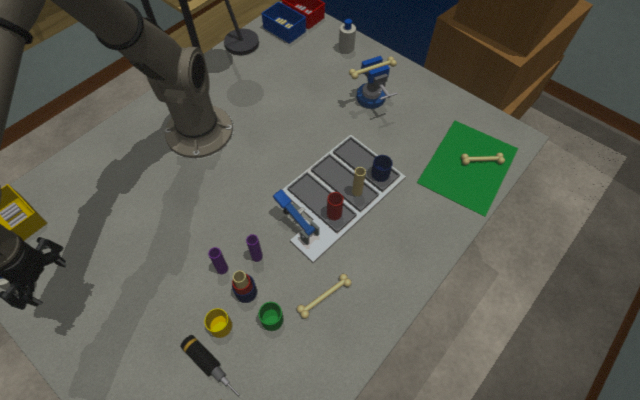

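View pics/top0.png

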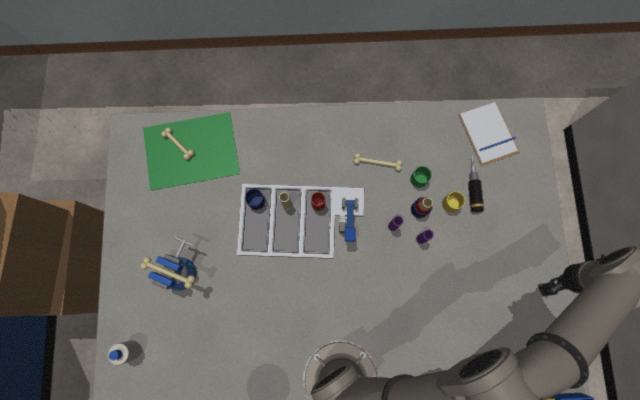

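```bash
cat > h.py <<'E'
import numpy as np, cv2
from bench import readout, grab_frame, r
from scipy.spatial.transform import Rotation as R
def cam(f):
    K=np.array([[f["fx"],0,f["cx"]],[0,f["fy"],f["cy"]],[0,0,1]]); return K,R.from_rotvec(f["rvec"]).as_matrix(),np.array(f["tvec"])
def ray(f,uv):
    K,Rm,t=cam(f); d=Rm.T@np.linalg.solve(K,[uv[0],uv[1],1]); return -Rm.T@t,d
def onplane(f,uv,z):
    c,d=ray(f,uv); return c+d*(z-c[2])/d[2]
def proj(f,p):
    K,Rm,t=cam(f); q=K@(Rm@np.array(p)+t); return q[:2]/q[2]
def tri(f1,u1,f2,u2):
    c1,d1=ray(f1,u1);c2,d2=ray(f2,u2);d1/=np.linalg.norm(d1);d2/=np.linalg.norm(d2)
    s=np.linalg.lstsq(np.c_[d1,-d2],c2-c1,rcond=None)[0]; a=c1+s[0]*d1;b=c2+s[1]*d2
    return (a+b)/2,np.linalg.norm(a-b)
def crop(f,x0,y0,w,h,s,name):
    cv2.imwrite(f"pics/{name}.png",cv2.resize(f["pixels"][y0:y0+h,x0:x0+w,::-1],None,fx=s,fy=s,interpolation=cv2.INTER_CUBIC))
E
python3 - <<'E'
from h import *
t=grab_frame("top"); s=grab_frame("scene")
crop(t,230,175,140,95,5,"t1"); crop(t,360,145,140,110,5,"t2"); crop(s,200,130,220,220,2.7,"s1"); crop(s,195,225,100,120,5,"s2")
E
```

```text
(no output)
```

View pics/t1.png

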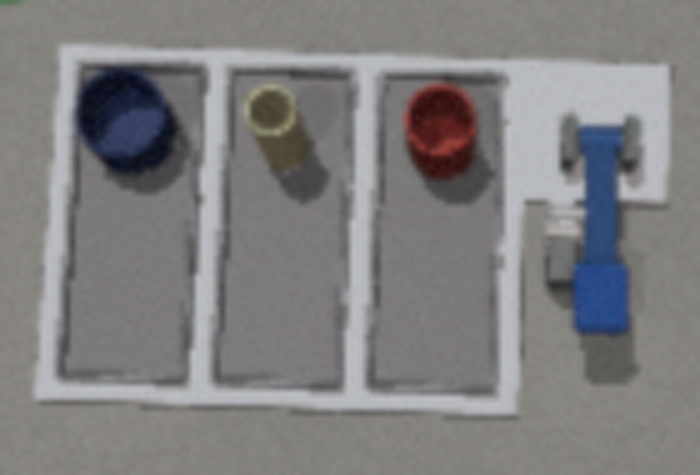

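View pics/t2.png

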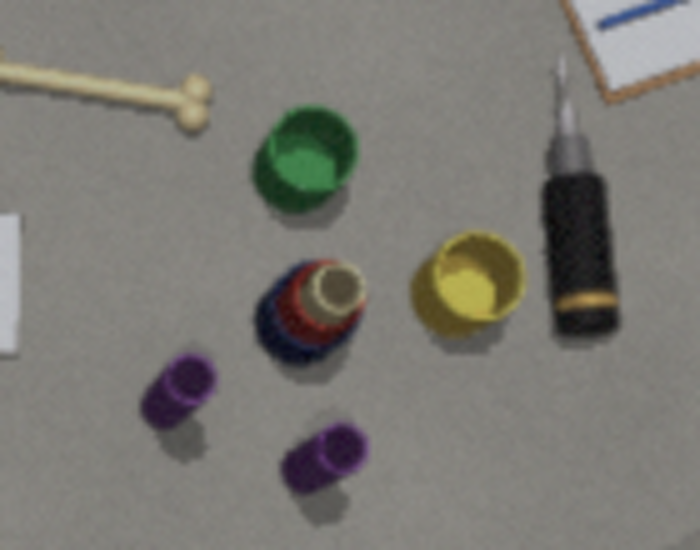

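View pics/s1.png

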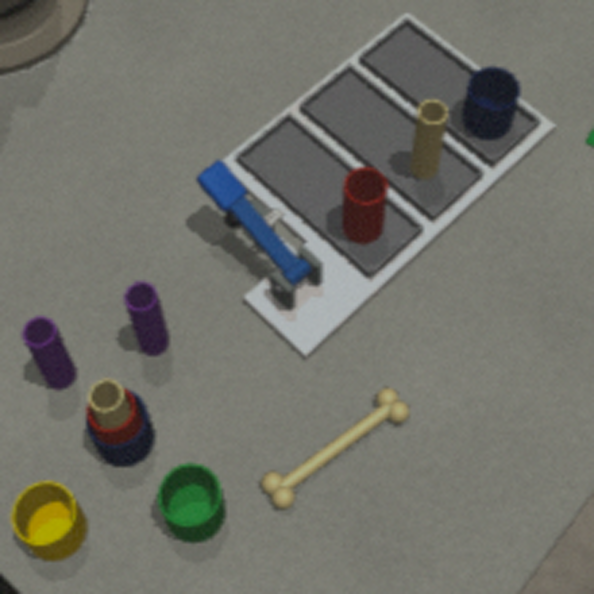

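View pics/s2.png

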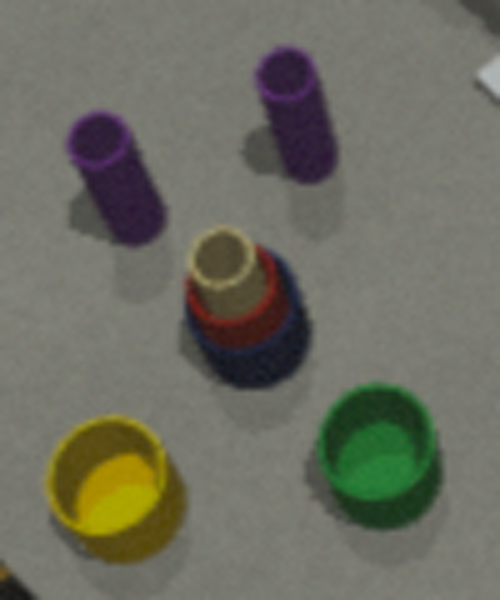

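Run:
```python
from h import *
np.set_printoptions(precision=4,suppress=True)
t=grab_frame("top"); s=grab_frame("scene")
c=lambda u,v,x0,y0,k:((u+.5)/k-.5+x0,(v+.5)/k-.5+y0)
T1=lambda u,v:c(u,v,230,175,5);T2=lambda u,v:c(u,v,360,145,5);S1=lambda u,v:c(u,v,200,130,2.7);S2=lambda u,v:c(u,v,195,225,5)
print("small rim",onplane(t,T2(338,288),.128),onplane(s,S2(223,260),.128),tri(t,T2(338,288),s,S2(223,260)))
print("purple1",onplane(t,T2(190,380),.118),onplane(s,S2(287,75),.118))
print("purple2",onplane(t,T2(342,449),.118),onplane(s,S2(99,140),.118))
print("yellow",onplane(t,T2(480,275),.066),onplane(s,S2(108,470),.066))
print("green",onplane(t,T2(313,150),.066),onplane(s,S2(378,430),.066))
for n,p in dict(FL=(60,45),NL=(37,400),NR=(517,413)).items(): print(n,onplane(t,T1(*p),.012))
print("small st",onplane(t,T1(271,111),.134),onplane(s,S1(432,112),.134))
print("med st",onplane(t,T1(441,118),.108),onplane(s,S1(365,186),.108))
print("large st",onplane(t,T1(124,113),.082),onplane(s,S1(492,88),.082))
print("pad",tri(t,T1(601,298),s,S1(223,185)))
print("plate ext",onplane(t,T1(670,65),.012),onplane(s,S1(554,124),.012),onplane(s,S1(407,13),.012),onplane(s,S1(306,356),.012))
f=readout.get_obs(); print(R.from_rotvec(f["orientation"]).as_matrix())
```

```text
small rim [ 0.5477 -0.3033  0.128 ] [ 0.5501 -0.3028  0.128 ] (array([ 0.5487, -0.3032,  0.1257]), np.float64(0.0018107788563365413))
purple1 [ 0.4936 -0.2051  0.118 ] [ 0.4958 -0.2044  0.118 ]
purple2 [ 0.4448 -0.2987  0.118 ] [ 0.4468 -0.2974  0.118 ]
yellow [ 0.5651 -0.4153  0.066 ] [ 0.5639 -0.4114  0.066 ]
green [ 0.6571 -0.3107  0.066 ] [ 0.6556 -0.3052  0.066 ]
FL [0.6666 0.3145 0.012 ]
NL [0.4178 0.3314 0.012 ]
NR [0.3946 0.0054 0.012 ]
small st [0.5843 0.1571 0.134 ] [0.5852 0.1587 0.134 ]
med st [0.5808 0.0483 0.108 ] [0.5807 0.0497 0.108 ]
large st [0.5993 0.2594 0.082 ] [0.5991 0.263  0.082 ]
pad (array([ 0.4596, -0.0489,  0.1017]), np.float64(0.0032612283570971788))
plate ext [ 0.6334 -0.1137  0.012 ] [0.6658 0.3158 0.012 ] [0.4216 0.3335 0.012 ] [ 0.6354 -0.1113  0.012 ]
[[ 0.4185 -0.9082 -0.0003]
 [-0.9082 -0.4185  0.0005]
 [-0.0006  0.     -1.    ]]
```

```bash
cat >> h.py <<'E'
def go(xyz,yaw=-45):
    o=readout.get_obs(); Rm=R.from_rotvec(o["orientation"]).as_matrix()
    a=np.radians(yaw); x=np.array([np.cos(a),np.sin(a),0]); z=np.array([0,0,-1.]); T=np.c_[x,np.cross(z,x),z]
    print("shift",np.round(1000*Rm.T@(np.array(xyz)-o["tcp_pos"]),1),"turn",np.round(np.degrees(R.from_matrix(Rm.T@T).as_rotvec()),1),"F",np.round(o["contact_force"],1),"w",round(o["grip_width"]*1000,1),"t",o["clock"],"tcp",np.round(o["tcp_pos"],4),"j",np.round(o["joints"],2))
E
python3 -c "
from h import *
go((.456,-.049,.15))"
```

```text
shift [-439.5 -393.6   49.5] turn [ -0.    0.  -20.3] F [-0.1  0.2 -0.5] w 85.3 t 0.3 tcp [ 0.2824 -0.6129  0.1993] j [ 1.03  0.48  0.02  1.56 -0.01  1.11 -0.08]
```

```bash
python3 -m handwheel '-439 -393 20 0 0 -20 0;-439 -393 20 0 0 -20 0;-439 -393 20 0 0 -20 0;-439 -393 20 0 0 -20 0;-439 -393 20 0 0 -20 0;-439 -393 20 0 0 -20 0;-439 -393 20 0 0 -20 0;-439 -393 20 0 0 -20 0;-439 -393 20 0 0 -20 0;-439 -393 20 0 0 -20 0;-439 -393 40 0 0 -20 0;-439 -393 40 0 0 -20 0'; python3 -c "
from h import *
go((.456,-.049,.11)); f=grab_frame('top'); crop(f,230,150,160,120,5,'t3')"
```

```text
clock: 1.8
tcp_pos: [0.4546, -0.0497, 0.1587]
orientation: [2.899, -1.207, -0.004]
contact_force: [-0.0, 0.3, 0.2]
grip_width: 0.0001
shift [ 0.6 -1.5 48.7] turn [ 0.1  0.1 -0.2] F [-0.   0.3  0.2] w 0.1 t 1.8 tcp [ 0.4546 -0.0497  0.1587] j [ 0.34  0.2  -0.41  2.08  0.1   0.89 -0.91]
```

View pics/t3.png

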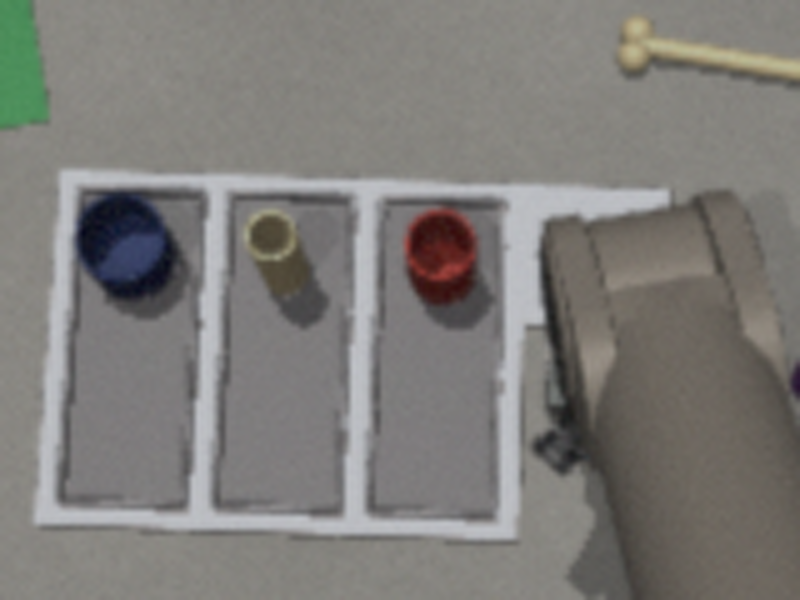

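```bash
python3 -m handwheel '0 -1 45 0 0 0 0;0 -1 55 0 0 0 0;0 -1 65 0 0 0 0;0 -1 75 0 0 0 0;0 -1 82 0 0 0 0;0 -1 88 0 0 0 0;0 -1 93 0 0 0 0;0 -1 97 0 0 0 0;0 -1 99 0 0 0 0;0 -1 100 0 0 0 0' ; python3 -c "
from h import *
go((.456,-.049,.11)); f=grab_frame('scene'); crop(f,240,150,150,120,5,'s3')"
```

```text
clock: 3.1
tcp_pos: [0.4564, -0.0492, 0.0595]
orientation: [2.9, -1.209, -0.0]
contact_force: [-1.2, 0.4, 2.7]
grip_width: 0.0001
shift [ -0.4   0.1 -50.5] turn [ 0.   0.  -0.3] F [-1.2  0.4  2.7] w 0.1 t 3.1 tcp [ 0.4564 -0.0492  0.0595] j [ 0.29  0.35 -0.37  2.16  0.21  0.66 -1.02]
```

View pics/s3.png

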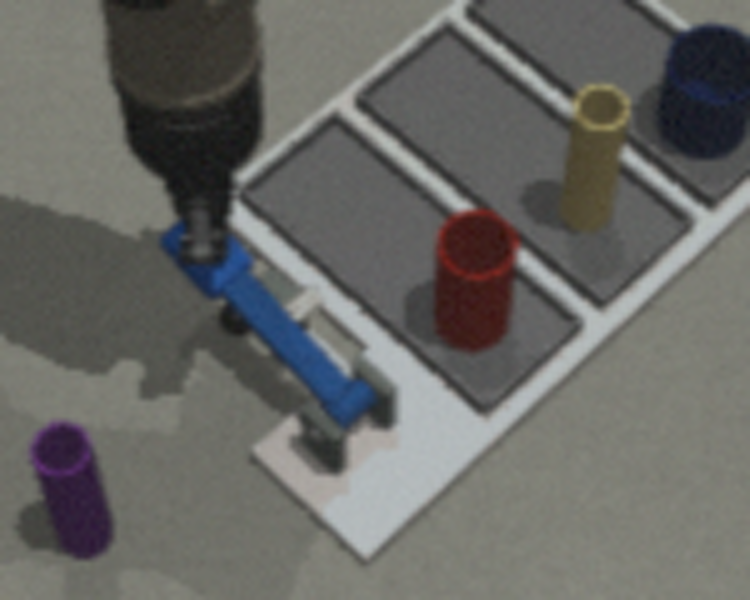

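```bash
python3 -m handwheel '0 0 1 0 0 0 0;0 0 1 0 0 0 0;0 0 -100 0 0 0 0;0 0 -160 0 0 0 0;0 0 -160 0 0 0 50;0 0 -160 0 0 0 50' 25; python3 -c "
from h import *
f=grab_frame('scene'); crop(f,240,150,150,120,5,'s4'); go((.549,-.303,.22))"
```

```text
clock: 3.9
tcp_pos: [0.4587, -0.0493, 0.2225]
orientation: [-2.898, 1.209, -0.011]
contact_force: [0.8, -0.8, -0.7]
grip_width: 0.036
shift [244.8 113.3   1. ] turn [-0.1 -0.1 -0.3] F [-0.6 -0.4 -0.9] w 42.9 t 3.95 tcp [ 0.4573 -0.0494  0.2205] j [ 0.37  0.12 -0.43  2.    0.06  1.03 -0.88]
```

View pics/s4.png

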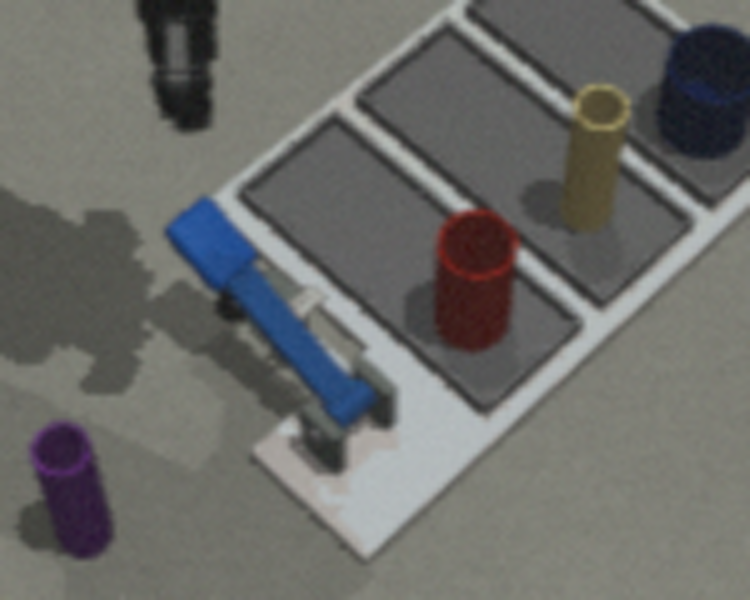

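Run:
```python
from h import *
s=grab_frame('scene'); crop(s,240,150,150,120,5,'s5')
p0=cv2.imread('pics/scene0.png')[:,:,::-1]
for n,p in(("0",p0),("now",s["pixels"])):
    h=cv2.cvtColor(np.ascontiguousarray(p),cv2.COLOR_RGB2HSV); m=cv2.inRange(h,(105,140,60),(120,255,255)); m[:,:260]=0;m[:180]=0;m[250:]=0;m[:,340:]=0
    v,u=np.nonzero(m); print(n,len(u),u.min(),u.max(),v.min(),v.max()," left col v",v[u<=u.min()+1].mean())
for z,x in((.107,.457),(.066,.447),(.058,.444)): print(z,proj(s,(x,-.049,z)))
cv2.imwrite('pics/x.png',cv2.resize(p0[150:270,240:390,::-1],None,fx=5,fy=5,interpolation=cv2.INTER_CUBIC))
```

```text
0 405 274 314 190 234  left col v 196.0
now 409 274 314 190 234  left col v 196.0
0.107 [280.94030947 196.9198193 ]
0.066 [279.47604203 202.04757254]
0.058 [278.94917184 202.81801042]
```

View pics/x.png

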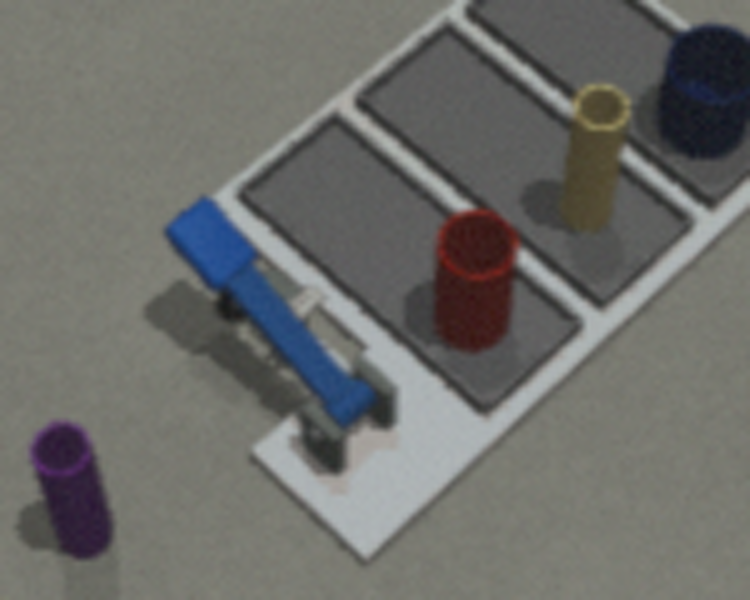

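Run:
```python
from h import *
s=grab_frame('scene'); t=grab_frame('top')
print(proj(s,(.4573,-.0494,.2205)),proj(s,(.4564,-.0492,.0595)),proj(s,(.4564,-.0492,.09)))
print('cams',ray(s,(0,0))[0],ray(t,(0,0))[0])
p0=cv2.imread('pics/top0.png')
cv2.imwrite('pics/x2.png',cv2.resize(p0[190:260,320:380],None,fx=8,fy=8,interpolation=cv2.INTER_CUBIC))
go((.456,-.049,.11))
```

```text
[277.98400658 175.48954551] [281.84841695 204.92629751] [281.14752106 199.79924582]
cams [ 0.96028405 -0.47322433  1.18929341] [0.26626986 0.04239345 1.51317584]
shift [  0.4  -0.7 108.2] turn [ 0.1  0.1 -0.3] F [-0.6  0.2  0.4] w 49.9 t 4.1 tcp [ 0.4555 -0.0492  0.2182] j [ 0.37  0.13 -0.43  2.    0.06  1.03 -0.88]
```

View pics/x2.png

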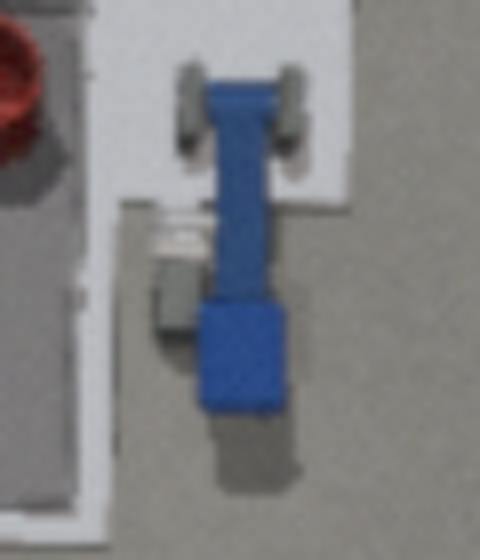

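```bash
python3 -m handwheel '0 0 50 0 0 0 0;0 0 100 0 0 0 0;0 0 105 0 0 0 0;0 0 108 0 0 0 0;0 0 108 0 0 0 0'; python3 -m handwheel '0 0 10 0 0 0 0;0 0 10 0 0 0 0';  python3 -m handwheel '0 0 10 0 0 0 0;0 0 10 0 0 0 0'; python3 -m handwheel '0 0 10 0 0 0 0;0 0 10 0 0 0 0'; python3 -m handwheel '0 0 10 0 0 0 0;0 0 10 0 0 0 0'; python3 -m handwheel '0 0 10 0 0 0 0;0 0 10 0 0 0 0'
```

```text
clock: 4.72
tcp_pos: [0.4576, -0.0492, 0.1129]
orientation: [-2.899, 1.209, -0.003]
contact_force: [1.5, 0.3, -0.8]
grip_width: -0.0
clock: 4.97
tcp_pos: [0.4562, -0.0493, 0.1014]
orientation: [2.899, -1.209, -0.0]
contact_force: [0.1, 0.1, 0.5]
grip_width: 0.0
clock: 5.22
tcp_pos: [0.4557, -0.0492, 0.0908]
orientation: [2.899, -1.209, -0.002]
contact_force: [0.2, -0.7, 0.2]
grip_width: 0.0
clock: 5.48
tcp_pos: [0.456, -0.0491, 0.0809]
orientation: [2.9, -1.209, -0.002]
contact_force: [0.0, -0.3, -0.3]
grip_width: 0.0003
clock: 5.72
tcp_pos: [0.4565, -0.0491, 0.0711]
orientation: [-2.9, 1.209, 0.0]
contact_force: [1.0, -0.5, 1.4]
grip_width: 0.0002
clock: 5.98
tcp_pos: [0.4564, -0.0492, 0.061]
orientation: [-2.9, 1.209, 0.0]
contact_force: [0.9, 0.9, 2.2]
grip_width: 0.0001
```

Run:
```python
from h import *
s=grab_frame('scene'); crop(s,260,170,70,70,9,'s6')
t=grab_frame('top'); crop(t,320,190,60,70,8,'t6')
print(readout.get_obs()['contact_force'])
```

```text
[0.99863544 0.09555975 2.42862207]
```

View pics/s6.png

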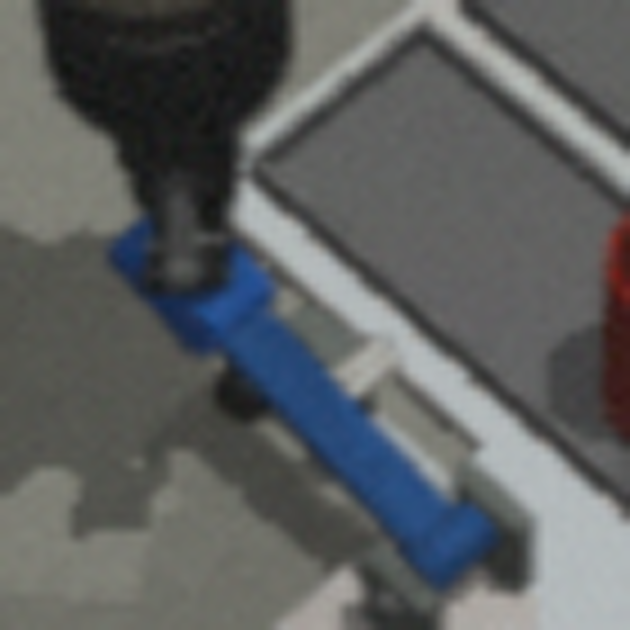

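View pics/t6.png

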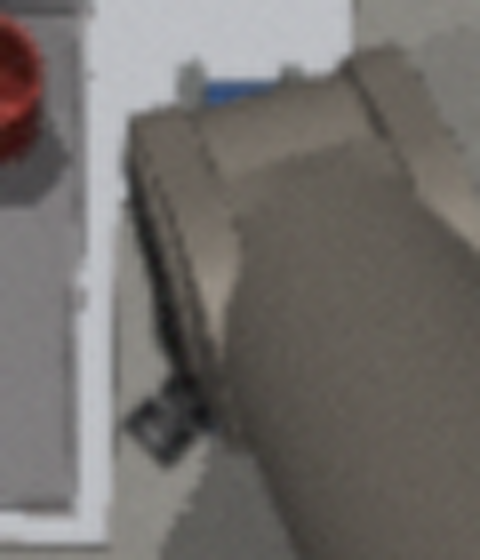

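```bash
python3 -m handwheel '0 0 5 0 0 0 0;0 0 5 0 0 0 0';  python3 -m handwheel '0 0 5 0 0 0 0;0 0 5 0 0 0 0'
python3 - <<'E'
from h import *
s=grab_frame('scene'); crop(s,260,170,70,70,9,'s7')
t=grab_frame('top')
a=(350.4,234.3);b=(282,198.6)
print(tri(t,a,s,b),onplane(t,a,.107),onplane(s,b,.107),onplane(t,a,.075),onplane(s,b,.075))
E
```

```text
clock: 6.32
tcp_pos: [0.4558, -0.0491, 0.0565]
orientation: [2.899, -1.209, -0.001]
contact_force: [-1.4, -0.3, 3.4]
grip_width: -0.0
clock: 6.58
tcp_pos: [0.4556, -0.0491, 0.0512]
orientation: [2.899, -1.208, -0.002]
contact_force: [-0.5, 0.7, 0.5]
grip_width: 0.0004
(array([ 0.45945225, -0.05053326,  0.10126725]), np.float64(0.004014106330423583)) [ 0.4574431  -0.05173682  0.107     ] [ 0.46327913 -0.05115437  0.107     ] [ 0.46179359 -0.05387892  0.075     ] [ 0.44858426 -0.0386751   0.075     ]
```

View pics/s7.png

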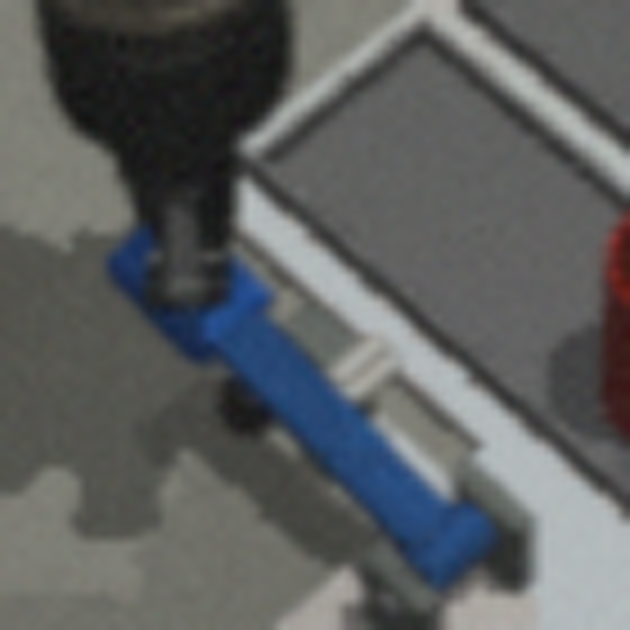

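```bash
for i in 1 2 3; do python3 -m handwheel '0 0 5 0 0 0 0;0 0 5 0 0 0 0'|grep -E "tcp|force"; done
python3 - <<'E'
from h import *
s=grab_frame('scene'); crop(s,260,170,70,70,9,'s8')
E
```

```text
tcp_pos: [0.4561, -0.0492, 0.0463]
contact_force: [0.6, -0.5, 0.1]
tcp_pos: [0.4564, -0.0492, 0.0413]
contact_force: [1.1, -0.0, 0.7]
tcp_pos: [0.4564, -0.0492, 0.0362]
contact_force: [0.8, 0.1, 0.3]
```

View pics/s8.png

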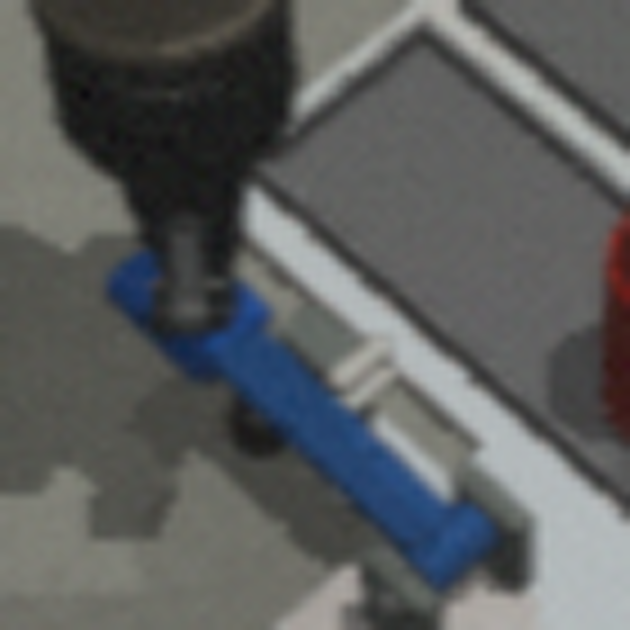

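```bash
for i in 1 2 ; do python3 -m handwheel '0 0 3 0 0 0 0;0 0 3 0 0 0 0'|grep -E "tcp|force"; done;  python3 - <<'E'
from h import *
s=grab_frame('scene'); crop(s,260,170,70,70,9,'s9')
print([ (z,proj(s,(.456,-.049,z))) for z in (.03,.06)])
E
```

```text
tcp_pos: [0.4566, -0.0492, 0.0335]
contact_force: [0.8, -0.1, 2.0]
tcp_pos: [0.4562, -0.0492, 0.0305]
contact_force: [-1.2, 0.4, 3.6]
[(0.03, array([282.44980285, 209.57650155])), (0.06, array([281.78599922, 204.72573777]))]
```

View pics/s9.png

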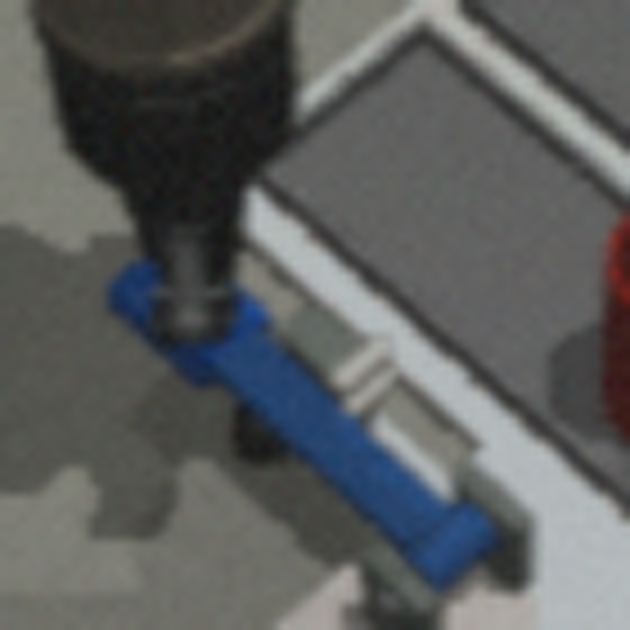

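```bash
for i in 1 2 ; do python3 -m handwheel '0 0 3 0 0 0 0;0 0 3 0 0 0 0'|grep -E "tcp|force"; done
```

```text
tcp_pos: [0.4561, -0.0492, 0.0273]
contact_force: [-3.3, -0.2, 4.0]
tcp_pos: [0.4562, -0.0492, 0.0244]
contact_force: [-2.1, 0.6, 4.7]
```

```bash
python3 -m handwheel '0 0 -60 0 0 0 0;0 0 -120 0 0 0 0;0 0 -180 0 0 0 0;0 0 -195 0 0 0 50;0 0 -195 0 0 0 50' 25;  python3 - <<'E'
from h import *
s=grab_frame('scene'); crop(s,260,170,70,70,9,'s10')
go((.549,-.303,.22))
E
```

```text
clock: 9.15
tcp_pos: [0.4572, -0.0494, 0.2201]
orientation: [-2.899, 1.209, -0.004]
contact_force: [-0.0, 0.0, -0.2]
grip_width: 0.0363
shift [245.6 112.5  -1.4] turn [ 0.   0.  -0.3] F [-0.4  0.3 -0.4] w 43.1 t 9.2 tcp [ 0.4561 -0.0494  0.2187] j [ 0.39  0.13 -0.45  2.    0.06  1.03 -0.88]
```

View pics/s10.png

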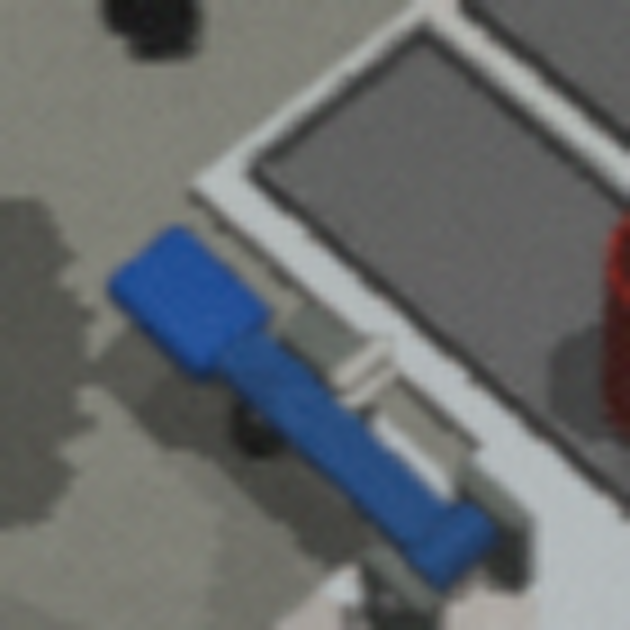

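```bash
python3 -m handwheel '245 112 0 0 0 0 60;245 112 0 0 0 0 60;245 112 0 0 0 0 60;245 112 0 0 0 0 60;245 112 0 0 0 0 60;245 112 0 0 0 0 60;245 112 40 0 0 0 60;245 112 60 0 0 0 60;245 112 60 0 0 0 60' 25;  python3 - <<'E'
from h import *
s=grab_frame('scene'); crop(s,195,205,100,110,6,'s11')
t=grab_frame('top'); crop(t,380,160,80,80,7,'t11')
go((.549,-.303,.12)); p=readout.get_obs()["tcp_pos"]; print(proj(s,p),proj(t,p))
E
```

```text
clock: 10.32
tcp_pos: [0.5478, -0.2986, 0.1575]
orientation: [-2.901, 1.204, 0.008]
contact_force: [-0.8, 0.2, 0.8]
grip_width: 0.0604
shift [ 1.4  2.3 40.1] turn [-0.   0.  -0.1] F [-0.8  0.5  0.4] w 59.7 t 10.425 tcp [ 0.5496 -0.3004  0.1601] j [ 0.61  0.45 -0.27  1.7   0.14  1.01 -0.5 ]
[237.81303501 271.24510924] [428.54337079 199.52224835]
```

View pics/s11.png

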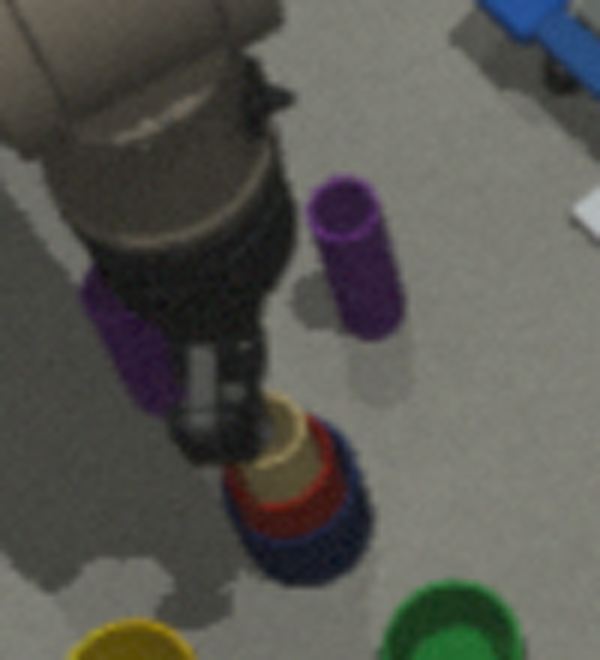

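View pics/t11.png

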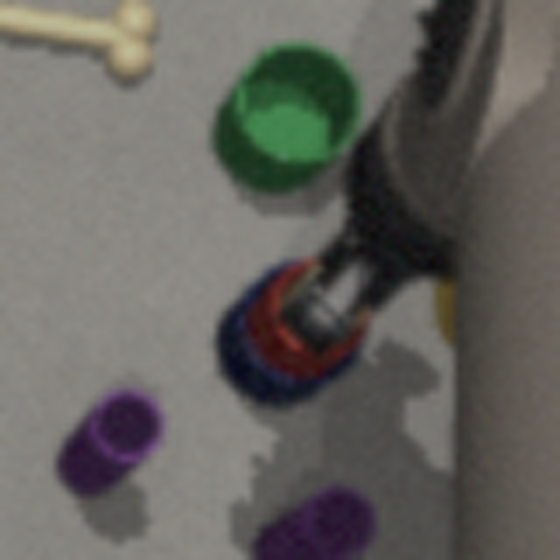

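Run:
```python
from h import *
s=grab_frame('scene');t=grab_frame('top')
p=readout.get_obs()["tcp_pos"]; Rm=R.from_rotvec(readout.get_obs()["orientation"]).as_matrix(); x=Rm[:,0]
for h in(0,.015,.03):
  for d in(-.037,.037): q=p+d*x+[0,0,h]; print(h,d,(proj(s,q)-[195,205])*6,(proj(t,q)-[380,160])*7)
```

```text
0 -0.037 [257.83821276 317.60342721] [289.41985401 334.29879531]
0 0.037 [253.37124033 483.89587484] [395.03090891 216.17326509]
0.015 -0.037 [252.31106002 303.6406017 ] [296.76327081 327.63880378]
0.015 0.037 [247.58910611 471.45964358] [403.44113403 208.3074445 ]
0.03 -0.037 [246.65194822 289.34441807] [304.26632969 320.83402748]
0.03 0.037 [241.66385868 458.71560401] [412.0326933  200.27202777]
```

Run:
```python
from h import *
s=grab_frame('scene');t=grab_frame('top')
for f,n,(a,b) in((s,'s12',(205,245)),(t,'t12',(400,175))):
    im=f["pixels"][b:b+55,a:a+60,::-1]; im=(255*(im/255.)**.5).astype(np.uint8)
    cv2.imwrite(f'pics/{n}.png',cv2.resize(im,None,fx=10,fy=10,interpolation=cv2.INTER_CUBIC))
go((0,0,0))
```

```text
shift [-602.   178.   159.6] turn [-0.  -0.1 -0.2] F [-0.  -0.3  0.3] w 59.9 t 10.625 tcp [ 0.55   -0.302   0.1608] j [ 0.61  0.45 -0.27  1.7   0.14  1.01 -0.5 ]
```

View pics/s12.png

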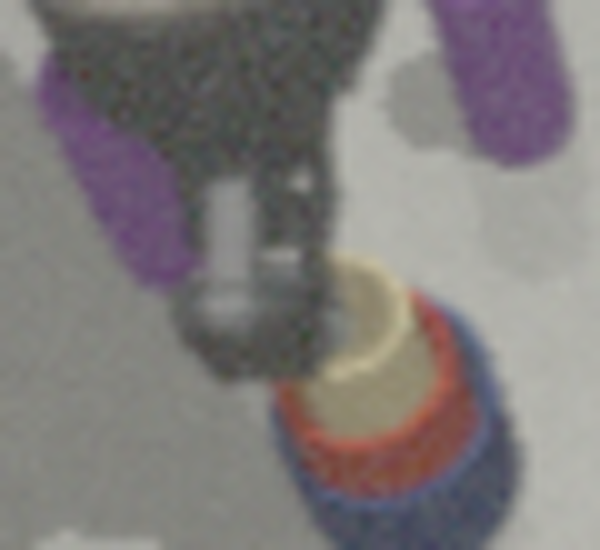

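View pics/t12.png

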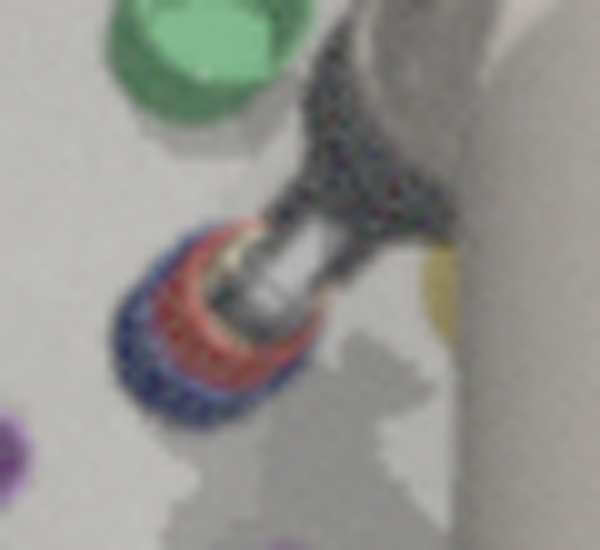

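```bash
python3 -m handwheel '0 1 -30 0 0 0 0;0 1 -30 0 0 0 0;0 1 -30 0 0 0 0;0 1 -30 0 0 0 0;0 1 -30 0 0 0 0' 25;python3 - <<'E'
from h import *
s=grab_frame('scene');t=grab_frame('top')
for f,n,(a,b) in((s,'s13',(205,235)),(t,'t13',(400,175))):
    im=f["pixels"][b:b+55,a:a+60,::-1]; im=(255*(im/255.)**.5).astype(np.uint8)
    cv2.imwrite(f'pics/{n}.png',cv2.resize(im,None,fx=10,fy=10,interpolation=cv2.INTER_CUBIC))
go((0,0,0));p=readout.get_obs()["tcp_pos"]
for h in(0,.015,.03): q=p+[0,0,h]; print(h,(proj(s,q)-[205,235])*10,(proj(t,q)-[400,175])*10)
E
```

```text
clock: 11.25
tcp_pos: [0.5482, -0.3026, 0.1889]
orientation: [-2.9, 1.209, 0.002]
contact_force: [0.9, 0.3, -0.0]
grip_width: 0.0001
shift [-600.8  176.4  189.6] turn [ 0.   0.  -0.3] F [-0.1 -0.5  0.6] w -0.2 t 11.35 tcp [ 0.5484 -0.3026  0.1891] j [ 0.61  0.42 -0.28  1.67  0.13  1.06 -0.49]
0 [299.62920321 322.73388683] [315.00471017 228.55550057]
0.015 [289.66795881 299.65068648] [326.77997638 217.80049934]
0.03 [279.45897085 275.99338977] [338.8155377  206.80775621]
```

View pics/s13.png

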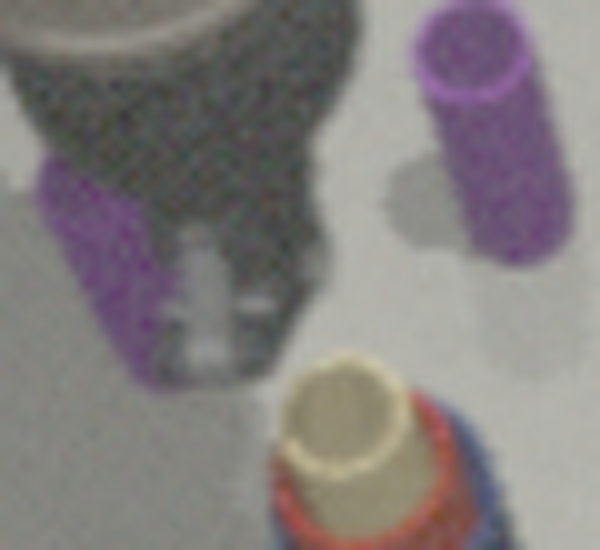

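View pics/t13.png

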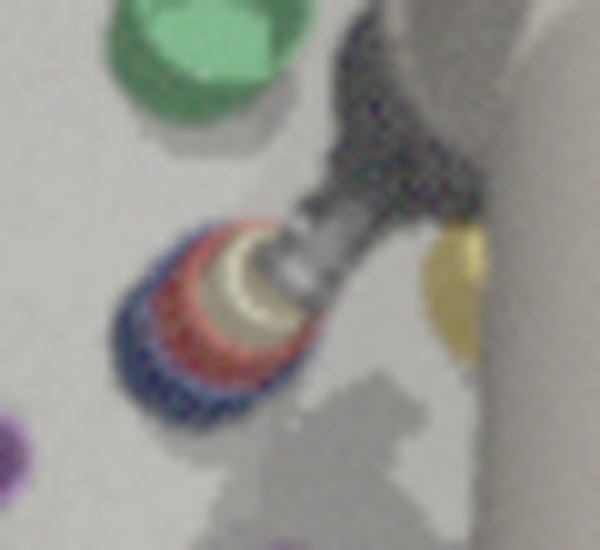

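Run:
```python
from h import *
s=grab_frame('scene');t=grab_frame('top')
print(tri(t,(429,204),s,(227.2,271)), readout.get_obs()["tcp_pos"],readout.get_obs()["orientation"])
print(tri(t,(427.6,202.6),s,(239.6,277)))
go((0,0,0))
```

```text
(array([ 0.53172447, -0.30935002,  0.15455902]), np.float64(0.017457462138821163)) [ 0.54853783 -0.30269198  0.18934628] [-2.89966054e+00  1.20878836e+00  5.78138358e-04]
(array([ 0.54854991, -0.30387559,  0.1232229 ]), np.float64(0.004375814010342889))
shift [-601.   176.6  189.6] turn [ 0.   0.  -0.3] F [0.7 0.5 0.2] w -0.1 t 11.45 tcp [ 0.5485 -0.3027  0.1893] j [ 0.61  0.42 -0.28  1.67  0.13  1.06 -0.49]
```

Run:
```python
from h import *
s=grab_frame('scene');t=grab_frame('top')
o=readout.get_obs();p=o["tcp_pos"]
for f,n,(a,b,w,h) in((s,'s14',(150,160,120,130)),(t,'t14',(390,120,140,120))):
    k=5
    im=f["pixels"][b:b+h,a:a+w,::-1]; im=(255*(im/255.)**.5).astype(np.uint8)
    im=cv2.resize(im,None,fx=k,fy=k,interpolation=cv2.INTER_CUBIC)
    for hh in np.arange(0,.31,.05):
        q=(proj(f,p+[0,0,hh])-[a,b]+.5)*k; cv2.circle(im,tuple(int(v) for v in q),4,(0,255,0),-1)
    cv2.imwrite(f'pics/{n}.png',im)
```

```text
(no output)
```

View pics/s14.png

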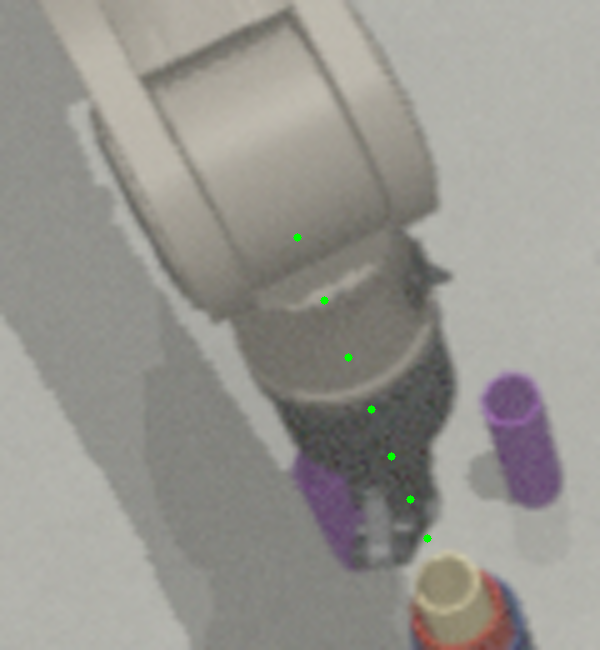

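View pics/t14.png

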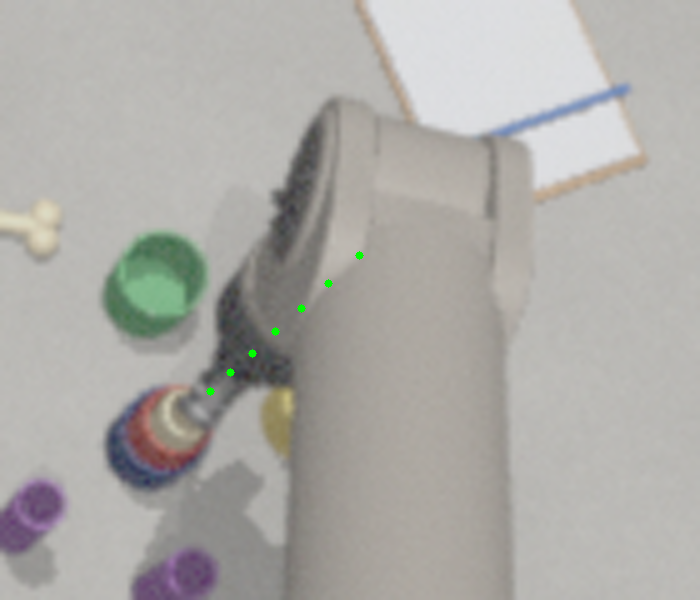

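Run:
```python
from h import *
s=grab_frame('scene');t=grab_frame('top')
S=lambda u,v:(150+u/5-.5,160+v/5-.5); T=lambda u,v:(390+u/5-.5,120+v/5-.5)
def pl(f,a,b): n=np.cross(ray(f,a)[1],ray(f,b)[1]); return n/np.linalg.norm(n)
n1=pl(s,S(343,341),S(393,555))
for a in((240,368),(236,368),(244,368)):
    n2=pl(t,T(*a),T(200,412)); d=np.cross(n1,n2); d/=-np.sign(d[2])*np.linalg.norm(d); print(d)
print(cam(s)[1][0],cam(t)[1][:2])
print(tri(t,T(200,412),s,S(393,555)))
go((0,0,0))
```

```text
[ 0.12196186 -0.17026208 -0.97782214]
[ 0.09947154 -0.15715056 -0.98255235]
[ 0.13599566 -0.17840825 -0.97451305]
[0.76175324 0.64771049 0.01425203] [[-0.04390453 -0.99903506  0.0011563 ]
 [-0.97749241  0.04271867 -0.20660034]]
(array([ 0.53650866, -0.30873503,  0.16462452]), np.float64(0.01687314409189488))
shift [-601.2  176.6  189.6] turn [ 0.  -0.  -0.3] F [-1.   0.2 -0.1] w 0.2 t 11.65 tcp [ 0.5486 -0.3028  0.1896] j [ 0.61  0.42 -0.28  1.67  0.13  1.06 -0.49]
```

Run:
```python
from h import *
s=grab_frame('scene');t=grab_frame('top')
p=np.array([.2823,-.6127,.1990]); a=np.radians(-65.3); x=np.array([np.cos(a),np.sin(a),0])
for f,n,src,(a,b,w,h) in((s,'s15','scene0',(0,200,100,120)),(t,'t15','top0',(520,230,120,90))):
    k=6
    im=cv2.imread(f'pics/{src}.png')[b:b+h,a:a+w]; im=(255*(im/255.)**.5).astype(np.uint8)
    im=cv2.resize(im,None,fx=k,fy=k,interpolation=cv2.INTER_CUBIC)
    for hh in np.arange(0,.31,.05):
        q=(proj(f,p+[0,0,hh])-[a,b]+.5)*k; cv2.circle(im,tuple(int(v) for v in q),4,(0,255,0),-1)
    for d in(-.05,.05):
        q=(proj(f,p+d*x+[0,0,.013])-[a,b]+.5)*k; cv2.circle(im,tuple(int(v) for v in q),4,(0,0,255),-1)
    cv2.imwrite(f'pics/{n}.png',im)
```

```text
(no output)
```

View pics/s15.png

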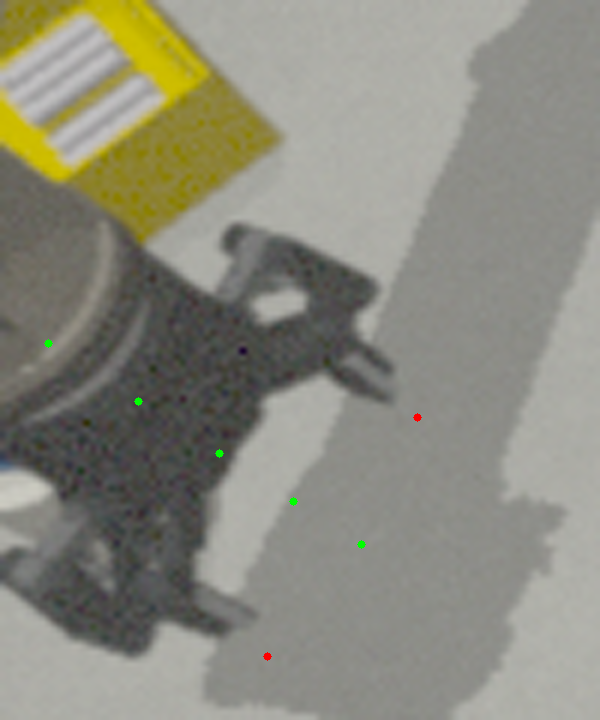

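View pics/t15.png

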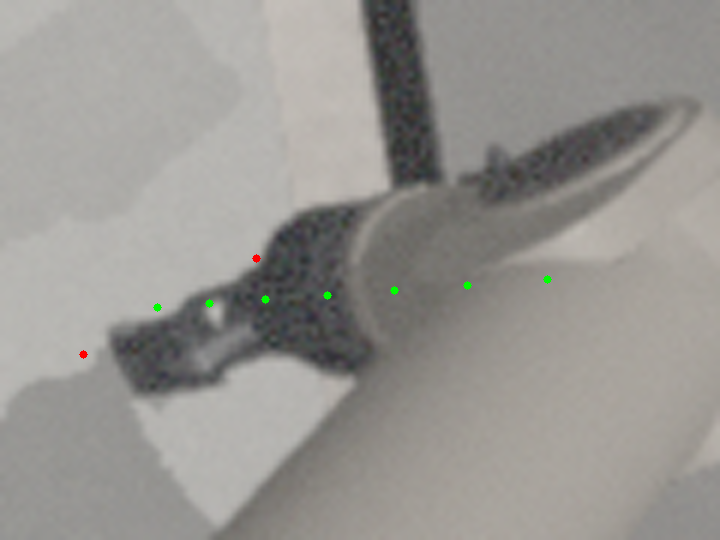

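Run:
```python
from h import *
s=grab_frame('scene');t=grab_frame('top')
S=lambda u,v:(u/6-.5,200+v/6-.5); T=lambda u,v:(520+u/6-.5,230+v/6-.5)
for a in((392,392),(250,620)):
  for b in((115,335),(140,390),(128,362),(215,320),(250,350)):
    print(a,b,tri(t,T(*b),s,S(*a)))
  c,d=ray(s,S(*a)); 
  for z in(.1,.15,.2,.25,.3): print(z,onplane(s,S(*a),z),T and (proj(t,onplane(s,S(*a),z))-[520,230])*6)
```

```text
(392, 392) (115, 335) (array([ 0.27020658, -0.56524838,  0.24818606]), np.float64(0.002209112482629451))
(392, 392) (140, 390) (array([ 0.24805652, -0.57480605,  0.2268822 ]), np.float64(0.020022313835519914))
(392, 392) (128, 362) (array([ 0.25940608, -0.57004988,  0.23788976]), np.float64(0.011195472226741889))
(392, 392) (215, 320) (array([ 0.28295447, -0.57671252,  0.28412856]), np.float64(0.038190318272303875))
(392, 392) (250, 350) (array([ 0.27318431, -0.58399369,  0.28040894]), np.float64(0.055552927433573394))
0.1 [ 0.1624591  -0.57864741  0.1       ] [ 28.79828764 548.20468263]
0.15 [ 0.19908031 -0.57380835  0.15      ] [ 53.65892702 478.93141866]
0.2 [ 0.23570153 -0.56896929  0.2       ] [ 80.1222976 405.1922027]
0.25 [ 0.27232274 -0.56413023  0.25      ] [108.34855058 326.54077932]
0.3 [ 0.30894395 -0.55929118  0.3       ] [138.51990955 242.46938911]
(250, 620) (115, 335) (array([ 0.26031299, -0.64139243,  0.15062541]), np.float64(0.05422202942759122))
(250, 620) (140, 390) (array([ 0.23478556, -0.65512042,  0.12131808]), np.float64(0.036496711512483036))
(250, 620) (128, 362) (array([ 0.24787882, -0.64823536,  0.13642614]), np.float64(0.045262764027018634))
(250, 620) (215, 320) (array([ 0.27238822, -0.65355788,  0.18650303]), np.float64(0.013429945712201923))
(250, 620) (250, 350) (array([ 0.26070133, -0.66321447,  0.17873785]), np.float64(0.004953354396442956))
0.1 [ 0.20806882 -0.67565111  0.1       ] [201.48863659 449.53655085]
0.15 [ 0.24259649 -0.66635945  0.15      ] [223.40376349 382.35524669]
0.2 [ 0.27712416 -0.6570678   0.2       ] [246.737585   310.82490292]
0.25 [ 0.31165183 -0.64777614  0.25      ] [271.63246995 234.50908483]
0.3 [ 0.3461795  -0.63848449  0.3       ] [298.25049572 152.91094058]
```

```bash
python3 -m handwheel '0 0 -60 0 0 0 85;0 0 -80 0 0 0 85;0 0 -80 0 0 0 85;0 0 -80 0 0 0 85;0 0 -80 0 0 0 85' 25;cat >> h.py <<'E'
def mark(tag,k=6,w=120,h=100,dx=-60,dy=-50,hts=np.arange(0,.31,.05),op=None,yc=None):
    o=readout.get_obs();p=o["tcp_pos"];x=R.from_rotvec(o["orientation"]).as_matrix()[:,0]
    out=[]
    for n in("scene","top"):
        f=grab_frame(n);c=proj(f,p);a=int(np.clip(c[0]+dx,0,640-w));b=int(np.clip(c[1]+dy,0,400-h))
        im=f["pixels"][b:b+h,a:a+w,::-1]; im=(255*(im/255.)**.5).astype(np.uint8)
        im=cv2.resize(im,None,fx=k,fy=k,interpolation=cv2.INTER_CUBIC)
        for hh in hts:
            q=(proj(f,p+[0,0,hh])-[a,b]+.5)*k; cv2.circle(im,tuple(int(v) for v in q),3,(0,255,0),-1)
        for hh in(0,.025):
          for s in(-1,1):
            q=(proj(f,p+s*(o["grip_width"]/2+.007)*x+[0,0,hh])-[a,b]+.5)*k; cv2.circle(im,tuple(int(v) for v in q),3,(0,0,255) if hh==0 else (0,255,255),-1)
        cv2.imwrite(f"pics/{tag}_{n}.png",im); print(n,"crop origin",a,b,"k",k)
E
python3 - <<'E'
from h import *
mark('m1'); go((0,0,0))
E
```

```text
clock: 12.48
tcp_pos: [0.5478, -0.3024, 0.2679]
orientation: [-2.9, 1.209, 0.004]
contact_force: [-0.1, -0.3, -0.2]
grip_width: 0.0851
scene crop origin 169 204 k 6
top crop origin 377 142 k 6
shift [-600.2  176.2  269.6] turn [ 0.   0.1 -0.3] F [0.2 0.1 0.3] w 85.0 t 12.575 tcp [ 0.5481 -0.3025  0.2684] j [ 0.62  0.36 -0.28  1.58  0.1   1.22 -0.47]
```

View pics/m1_scene.png

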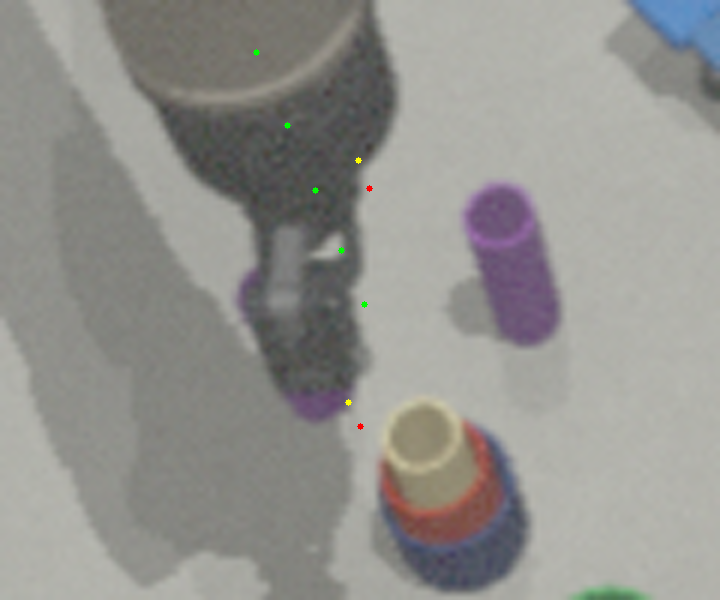

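View pics/m1_top.png

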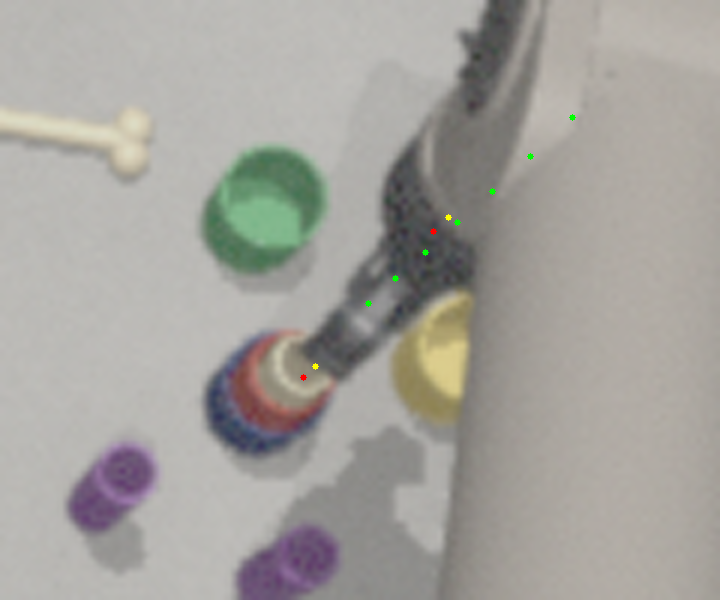

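```bash
python3 -m handwheel '0 0 20 0 0 20 60;0 0 50 0 0 35 60;0 0 50 0 0 50 60;0 0 50 0 0 67 60;0 0 50 0 0 67 60;0 0 50 0 0 67 60;0 0 50 0 0 67 60;0 0 50 0 0 67 60' 25
python3 - <<'E'
from h import *
mark('m2'); go((.5485,-.303,.2),-112)
E
```

```text
clock: 13.58
tcp_pos: [0.5485, -0.3025, 0.2191]
orientation: [1.752, -2.607, -0.001]
contact_force: [0.5, -0.5, 0.4]
grip_width: 0.06
scene crop origin 172 212 k 6
top crop origin 373 145 k 6
shift [ 0.3 -0.2 19.2] turn [ 0.   0.  -0.2] F [-0.5 -0.4  0. ] w 60.1 t 13.675 tcp [ 0.5485 -0.3026  0.2192] j [ 0.45  0.38 -0.06  1.65  0.03  1.11 -1.58]
```

View pics/m2_scene.png

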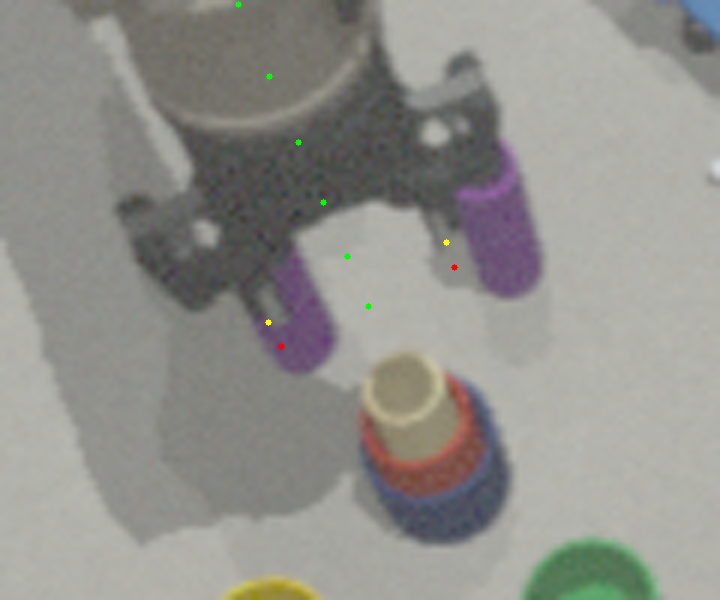

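View pics/m2_top.png

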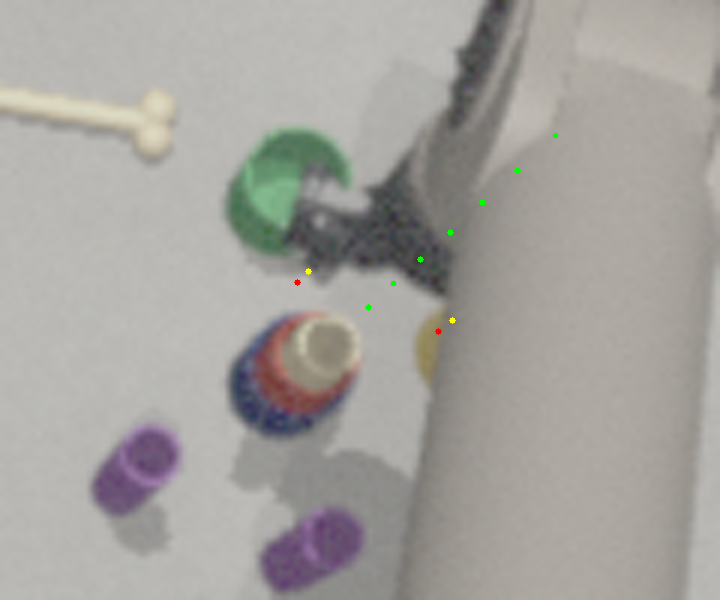

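```bash
python3 -m handwheel '0 0 60 0 0 0 60;0 0 100 0 0 0 60;0 0 120 0 0 0 60;0 0 131 0 0 0 60;0 0 131 0 0 0 60;0 0 131 0 0 0 60' 25
python3 - <<'E'
from h import *
mark('m3',dx=-50,dy=-70,w=100,h=100); go((.5485,-.303,.085),-112)
E
```

```text
clock: 14.42
tcp_pos: [0.5494, -0.3031, 0.0898]
orientation: [-1.75, 2.608, -0.003]
contact_force: [-0.4, 0.4, -0.2]
grip_width: 0.0597
scene crop origin 191 211 k 6
top crop origin 374 134 k 6
shift [0.2 0.9 4.8] turn [-0.1 -0.  -0.3] F [-0.2  0.8 -0.1] w 60.0 t 14.525 tcp [ 0.5494 -0.3031  0.0898] j [ 0.45  0.52 -0.06  1.77  0.04  0.86 -1.59]
```

View pics/m3_scene.png

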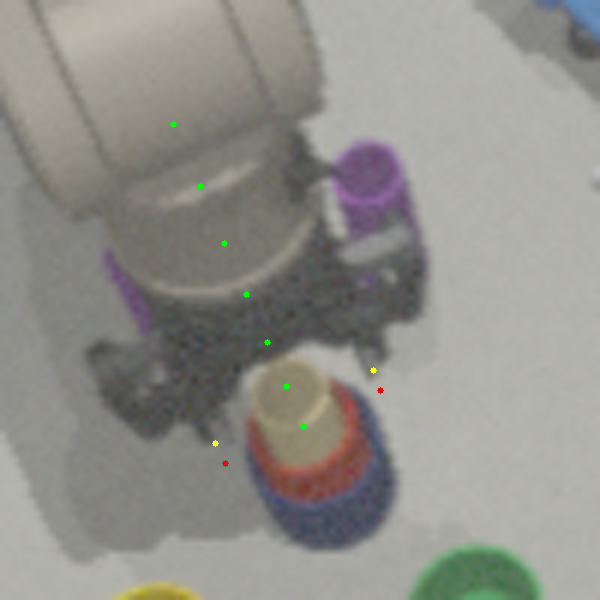

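View pics/m3_top.png

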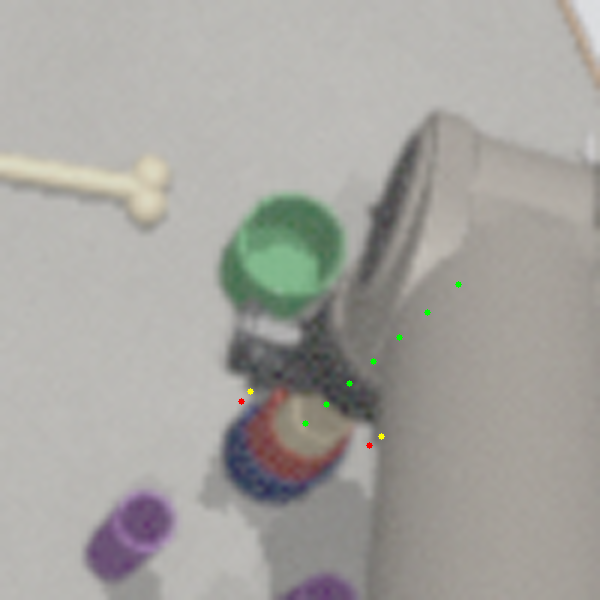

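```bash
python3 -m handwheel '0 1 14 0 0 0 50;0 1 14 0 0 0 50;0 1 14 0 0 0 20;0 1 14 0 0 0 20;0 1 14 0 0 0 20;0 1 14 0 0 0 20' 25
python3 - <<'E'
from h import *
mark('m4',dx=-50,dy=-70,w=100,h=100); go((.5485,-.303,.085),-112)
E
```

```text
clock: 15.28
tcp_pos: [0.5477, -0.3023, 0.0746]
orientation: [-1.751, 2.608, -0.0]
contact_force: [-0.6, -0.0, -1.0]
grip_width: 0.0332
scene crop origin 191 212 k 6
top crop origin 373 135 k 6
shift [  0.3  -1.  -10.4] turn [-0.   0.  -0.3] F [ 0.4  0.7 -0.3] w 33.7 t 15.375 tcp [ 0.5477 -0.3023  0.0746] j [ 0.45  0.53 -0.06  1.78  0.04  0.83 -1.59]
```

View pics/m4_scene.png

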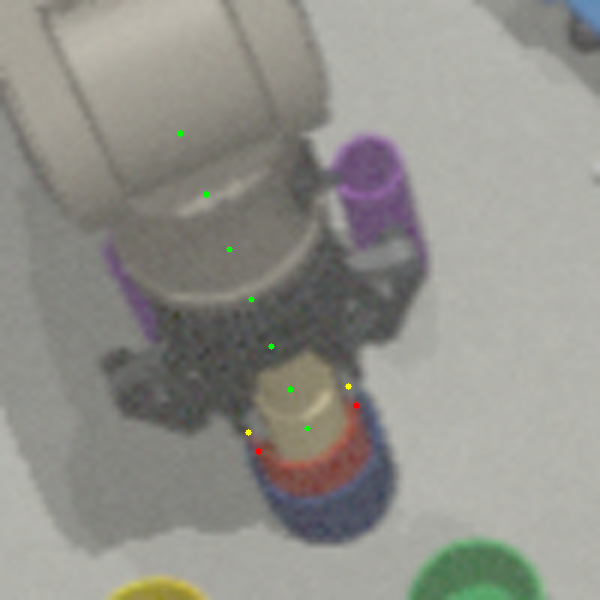

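```bash
python3 -m handwheel '0 0 -20 0 0 0 20;0 0 -60 0 0 0 20;0 0 -100 0 0 0 20;0 0 -140 0 0 0 20;0 0 -165 0 0 0 20;0 0 -165 0 0 0 20' 30
python3 - <<'E'
from h import *
f=grab_frame('scene'); crop(f,180,160,120,150,4,'s20'); go((.482,.163,.22),-67)
E
```

```text
clock: 16.12
tcp_pos: [0.5492, -0.3031, 0.2435]
orientation: [-1.749, 2.606, -0.008]
contact_force: [0.5, 0.7, -0.6]
grip_width: 0.0331
shift [-405.8  237.7   20.6] turn [ -0.2  -0.1 -45.3] F [ 0.3  0.1 -0.8] w 33.2 t 16.175 tcp [ 0.5482 -0.3026  0.2413] j [ 0.45  0.36 -0.06  1.63  0.02  1.15 -1.58]
```

View pics/s20.png

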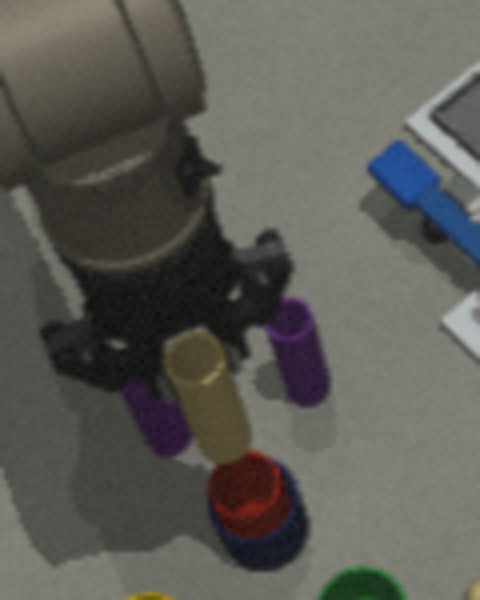

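Small cup is out (cup about (205,395) in the crop), medium and large remain nested. On to the small row.

```bash
python3 -m handwheel '-405 237 0 0 0 -45 20;-405 237 0 0 0 -45 20;-405 237 0 0 0 -45 20;-405 237 0 0 0 -45 20;-405 237 0 0 0 -45 20;-405 237 0 0 0 -45 20;-405 237 0 0 0 -45 20;-405 237 0 0 0 -45 20;-405 237 0 0 0 -45 20;-405 237 0 0 0 -45 20;-405 237 0 0 0 -45 20;-405 237 0 0 0 -45 20'
python3 - <<'E'
from h import *
mark('m5',k=6,w=120,h=100,dx=-60,dy=-50,hts=[]); go((.482,.163,.082),-67)
E
```

```text
clock: 17.68
tcp_pos: [0.482, 0.1611, 0.2394]
orientation: [2.614, -1.742, 0.0]
contact_force: [-0.3, -0.8, -0.4]
grip_width: 0.0333
scene crop origin 274 80 k 6
top crop origin 220 172 k 6
shift [ -1.3  -0.6 157.5] turn [ 0.  -0.  -0.3] F [ 0.4  0.8 -0.2] w 32.9 t 17.775 tcp [0.4819 0.1616 0.2395] j [-0.03  0.2  -0.47  1.87  0.1   1.09 -1.72]
```

View pics/m5_scene.png

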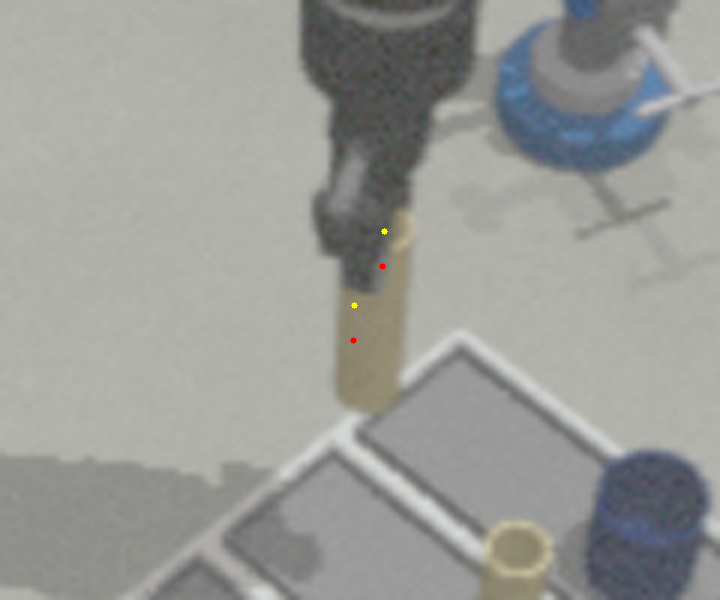

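View pics/m5_top.png

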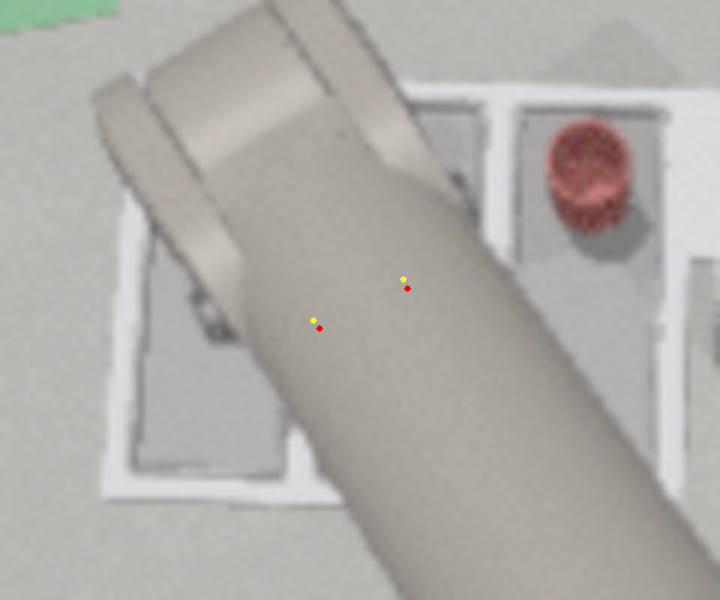

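```bash
python3 -m handwheel '-1 0 50 0 0 0 20;-1 0 100 0 0 0 20;-1 0 130 0 0 0 20;-1 0 147 0 0 0 20;-1 0 147 0 0 0 20;-1 0 147 0 0 0 20'
python3 - <<'E'
from h import *
mark('m6',k=6,w=120,h=100,dx=-60,dy=-60,hts=[]); go((.482,.163,.082),-67)
s=grab_frame('scene'); print([(z,(proj(s,(.482,.163,z)))) for z in(.016,.026)])
E
```

```text
clock: 18.52
tcp_pos: [0.4824, 0.1636, 0.0939]
orientation: [-2.614, 1.739, -0.002]
contact_force: [0.7, 0.1, -1.4]
grip_width: 0.0331
scene crop origin 273 99 k 6
top crop origin 223 170 k 6
shift [ 0.4  0.7 11.9] turn [-0.1 -0.  -0.3] F [ 0.  0. -0.] w 32.7 t 18.625 tcp [0.4825 0.1636 0.0939] j [-0.09  0.38 -0.44  2.02  0.22  0.79 -1.83]
[(0.016, array([332.63188021, 173.68110397])), (0.026, array([332.73275563, 171.96708869]))]
```

View pics/m6_scene.png

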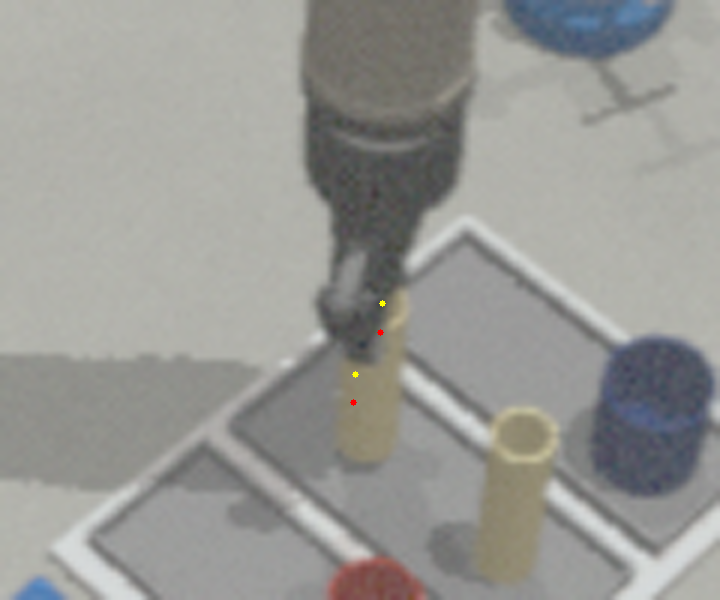

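```bash
python3 -m handwheel '0 0 6 0 0 0 20;0 0 9 0 0 0 20;0 0 10 0 0 0 20;0 0 10 0 0 0 20'; for i in 1 2 3; do python3 -m handwheel '0 0 2 0 0 0 20;0 0 2 0 0 0 20'|grep -E "tcp|force"; done
```

```text
clock: 19.18
tcp_pos: [0.4813, 0.1632, 0.0825]
orientation: [2.616, -1.74, -0.0]
contact_force: [0.3, -0.8, -0.8]
grip_width: 0.0333
tcp_pos: [0.4814, 0.1632, 0.0805]
contact_force: [-0.1, -0.7, 0.0]
tcp_pos: [0.483, 0.1636, 0.0803]
contact_force: [-2.1, -2.0, 13.5]
tcp_pos: [0.4846, 0.1641, 0.0801]
contact_force: [-2.9, -3.7, 25.8]
```

```bash
python3 -m handwheel '0 0 -3 0 0 0 20;0 0 -3.5 0 0 0 20;0 0 -3.5 0 0 0 20'|grep -E "tcp|force"; python3 -m handwheel '0 0 0 0 0 0 36;0 0 0 0 0 0 50;0 0 0 0 0 0 50;0 0 0 0 0 0 50'; python3 -m handwheel '0 0 -20 0 0 0 50;0 0 -70 0 0 0 50;0 0 -130 0 0 0 50;0 0 -140 0 0 0 50;0 0 -140 0 0 0 50'
python3 - <<'E'
from h import *
f=grab_frame('scene');crop(f,240,100,180,150,4,'s21'); go((.5485,-.303,.22),-112)
E
```

```text
tcp_pos: [0.4816, 0.1632, 0.0802]
contact_force: [-0.2, -0.2, 4.8]
clock: 20.8
tcp_pos: [0.4813, 0.1632, 0.08]
orientation: [2.616, -1.74, -0.0]
contact_force: [-0.3, 0.7, -0.5]
grip_width: 0.0499
clock: 21.42
tcp_pos: [0.4816, 0.1631, 0.2204]
orientation: [-2.615, 1.74, -0.002]
contact_force: [-0.2, -0.7, 0.2]
grip_width: 0.0499
shift [455.7 117.5  -0.6] turn [ 0.1 -0.  44.7] F [-0.5  0.4 -0.1] w 49.7 t 21.475 tcp [0.4808 0.1627 0.2192] j [-0.03  0.22 -0.48  1.9   0.11  1.05 -1.73]
```

View pics/s21.png

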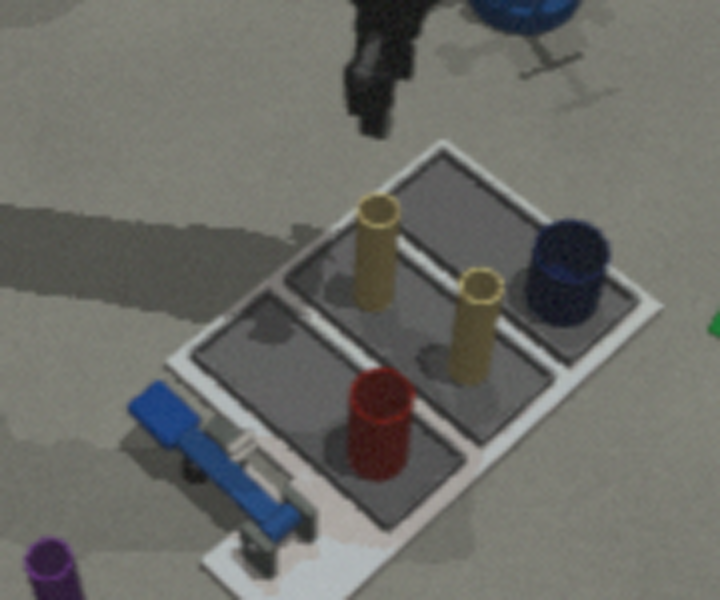

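Run:
```python
from h import *
s=grab_frame('scene');t=grab_frame('top')
out={}
for n,f,x0,x1,y0,y1 in(("s",s,215,270,260,310),("t",t,405,440,190,220)):
    hsv=cv2.cvtColor(f["pixels"],cv2.COLOR_RGB2HSV);m=cv2.inRange(hsv,(0,90,30),(10,255,255))|cv2.inRange(hsv,(170,90,30),(180,255,255))
    k=np.zeros_like(m);k[y0:y1,x0:x1]=m[y0:y1,x0:x1]; v,u=np.nonzero(k); print(n,len(u),u.min(),u.max(),v.min(),v.max())
crop(s,205,240,80,80,8,'s22');crop(t,395,175,70,60,8,'t22')
```

```text
s 344 232 252 272 294
t 212 416 432 197 213
```

View pics/s22.png

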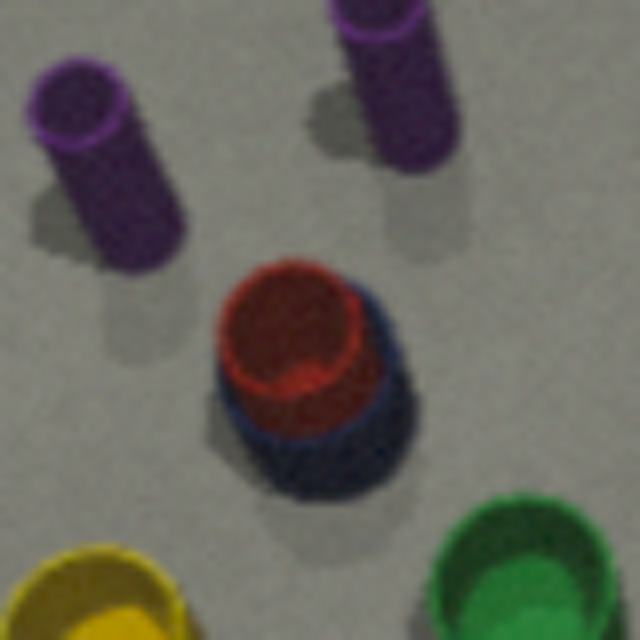

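View pics/t22.png

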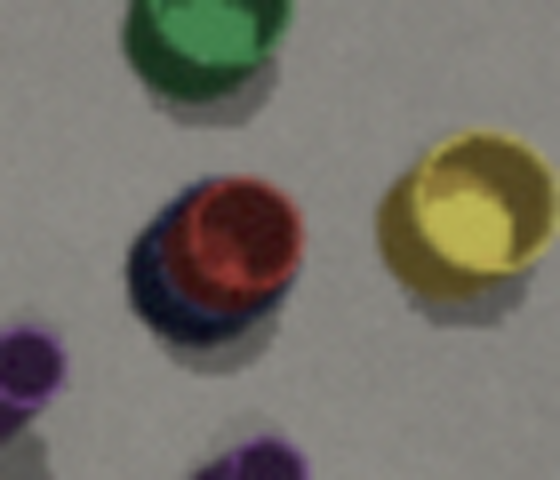

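Run:
```python
from h import *
s=grab_frame('scene');t=grab_frame('top')
S=lambda u,v:(205+(u+.5)/8-.5,240+(v+.5)/8-.5); T=lambda u,v:(395+(u+.5)/8-.5,175+(v+.5)/8-.5)
print(onplane(s,S(291,329),.097),onplane(t,T(243,236),.097)); go((.5485,-.303,.2),-112)
```

```text
[ 0.54986618 -0.30274321  0.097     ] [ 0.54812011 -0.30306791  0.097     ]
shift [455.8 117.3  18.7] turn [ 0.2 -0.  44.7] F [-0.6  0.4 -0.2] w 49.9 t 21.675 tcp [0.4805 0.1628 0.2185] j [-0.03  0.22 -0.48  1.9   0.11  1.05 -1.73]
```

```bash
python3 -m handwheel '456 117 0 0 0 20 70;456 117 0 0 0 45 70;456 117 0 0 0 45 70;456 117 0 0 0 45 70;456 117 0 0 0 45 70;456 117 0 0 0 45 70;456 117 0 0 0 45 70;456 117 0 0 0 45 70;456 117 0 0 0 45 70;456 117 0 0 0 45 70;456 117 40 0 0 45 70;456 117 60 0 0 45 70'
python3 -c "
from h import *
go((.549,-.303,.06),-112)"
```

```text
clock: 23.18
tcp_pos: [0.5491, -0.2999, 0.1581]
orientation: [1.754, -2.605, -0.004]
contact_force: [-0.5, -0.3, 1.1]
grip_width: 0.0697
shift [ 3.  -1.3 98.1] turn [ 0.2  0.1 -0.1] F [-0.5 -0.3  1.1] w 69.7 t 23.175 tcp [ 0.5491 -0.2999  0.1581] j [ 0.47  0.44 -0.1   1.71  0.05  0.99 -1.6 ]
```

```bash
python3 -m handwheel '0 0 50 0 0 0 70;0 0 90 0 0 0 70;0 0 102 0 0 0 70;0 0 102 0 0 0 70;0 0 102 0 0 0 70'
python3 - <<'E'
from h import *
mark('m7',dx=-50,dy=-70,w=100,h=100,hts=[]); go((.549,-.303,.046),-112)
E
```

```text
clock: 23.8
tcp_pos: [0.5512, -0.3028, 0.06]
orientation: [-1.751, 2.607, -0.004]
contact_force: [-0.0, 1.1, 0.2]
grip_width: 0.0701
scene crop origin 193 215 k 6
top crop origin 372 135 k 6
shift [ 0.7  1.9 13.9] turn [-0.2 -0.  -0.3] F [-0.1 -0.  -0.3] w 70.0 t 23.9 tcp [ 0.551  -0.3031  0.0599] j [ 0.47  0.56 -0.09  1.78  0.07  0.8  -1.61]
```

View pics/m7_scene.png

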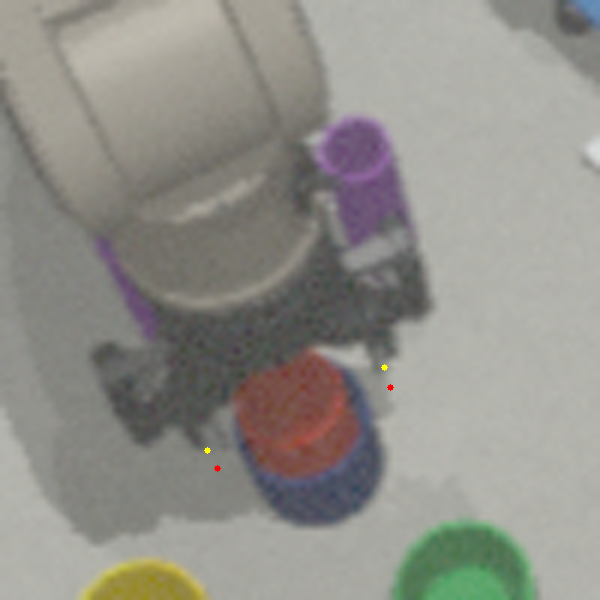

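```bash
python3 -m handwheel '1 2 15 0 0 0 64;1 2 15 0 0 0 64;1 2 15 0 0 0 40;1 2 15 0 0 0 40;1 2 15 0 0 0 40;1 2 15 0 0 0 40' 30; python3 -m handwheel '0 0 -20 0 0 0 40;0 0 -60 0 0 0 40;0 0 -100 0 0 0 40;0 0 -150 0 0 0 40;0 0 -175 0 0 0 40;0 0 -175 0 0 0 40'
python3 - <<'E'
from h import *
f=grab_frame('scene'); crop(f,180,160,120,150,4,'s23'); go((.476,.0585,.22),-67)
E
```

```text
clock: 24.65
tcp_pos: [0.5476, -0.3027, 0.0431]
orientation: [-1.751, 2.608, -0.0]
contact_force: [0.1, -0.2, -0.1]
grip_width: 0.0472
clock: 25.4
tcp_pos: [0.5491, -0.3035, 0.222]
orientation: [-1.749, 2.606, -0.008]
contact_force: [0.7, 0.1, -1.6]
grip_width: 0.047
shift [-307.3  203.5   -0.8] turn [ -0.1  -0.1 -45.3] F [ 0.5 -0.1 -1.1] w 47.0 t 25.45 tcp [ 0.548  -0.303   0.2198] j [ 0.48  0.38 -0.09  1.65  0.04  1.11 -1.59]
```

View pics/s23.png

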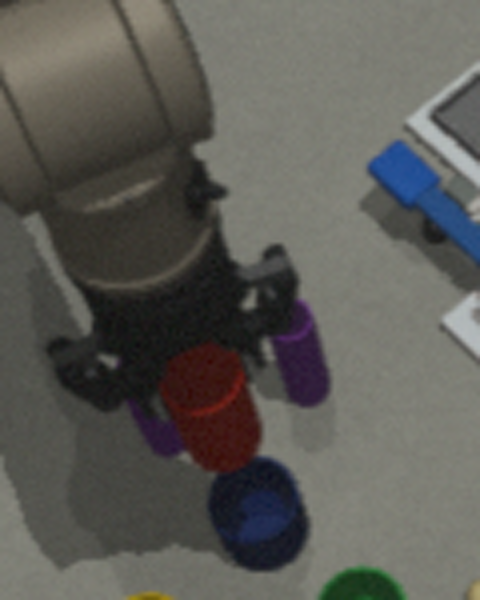

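```bash
python3 -m handwheel '-307 203 0 0 0 -45 40;-307 203 0 0 0 -45 40;-307 203 0 0 0 -45 40;-307 203 0 0 0 -45 40;-307 203 0 0 0 -45 40;-307 203 0 0 0 -45 40;-307 203 0 0 0 -45 40;-307 203 0 0 0 -45 40;-307 203 0 0 0 -45 40;-307 203 0 0 0 -45 40;-307 203 20 0 0 -45 40;-307 203 20 0 0 -45 40'
python3 - <<'E'
from h import *
go((.476,.0585,.070),-67)
E
```

```text
clock: 26.95
tcp_pos: [0.4749, 0.0573, 0.197]
orientation: [2.613, -1.74, -0.003]
contact_force: [1.4, -0.2, 0.2]
grip_width: 0.0474
shift [ -0.6  -1.8 126.9] turn [ 0.2  0.  -0.3] F [ 1.4 -0.2  0.2] w 47.4 t 26.95 tcp [0.4749 0.0573 0.197 ] j [ 0.14  0.19 -0.44  1.99  0.09  0.99 -1.52]
```

```bash
python3 -m handwheel '0 -1 50 0 0 0 40;0 -1 95 0 0 0 40;0 -1 120 0 0 0 40;0 -1 129 0 0 0 40;0 -1 129 0 0 0 40;0 -1 129 0 0 0 40'
python3 - <<'E'
from h import *
mark('m8',k=6,w=120,h=100,dx=-60,dy=-60,hts=[]); go((.476,.0585,.054),-67)
E
```

```text
clock: 27.7
tcp_pos: [0.478, 0.0587, 0.0704]
orientation: [-2.614, 1.739, -0.003]
contact_force: [-0.1, -0.2, -0.3]
grip_width: 0.0472
scene crop origin 250 124 k 6
top crop origin 256 171 k 6
shift [-0.5  1.8 16.2] turn [-0.1 -0.  -0.3] F [ 0.1  0.2 -1.7] w 47.2 t 27.8 tcp [0.4778 0.0587 0.0702] j [ 0.09  0.37 -0.4   2.1   0.22  0.71 -1.63]
```

View pics/m8_scene.png

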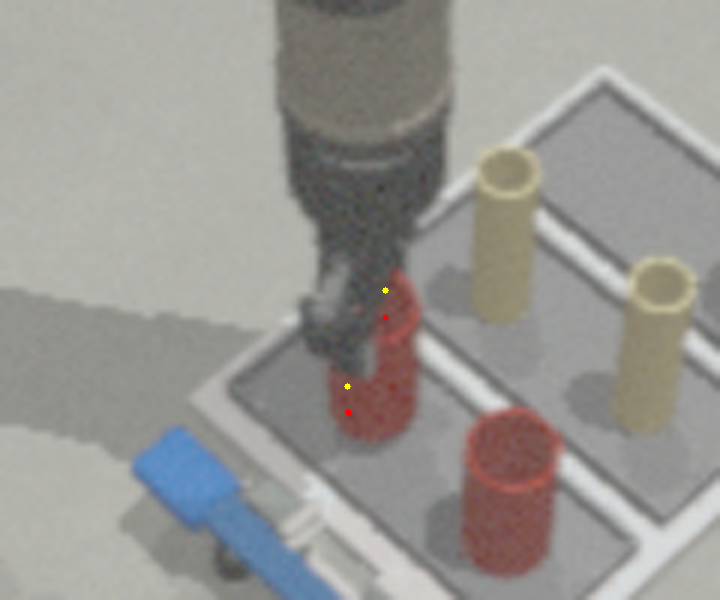

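Cup hangs at the medium row's near half (about (375,380)), upright. Lower to contact.

```bash
python3 -m handwheel '0 1 6 0 0 0 40;0 1 11 0 0 0 40;0 1 13 0 0 0 40;0 1 13 0 0 0 40'|grep -E "tcp|force"; for i in 1 2 3; do python3 -m handwheel '0 0 1.5 0 0 0 40;0 0 1.5 0 0 0 40'|grep -E "tcp|force"; done
```

```text
tcp_pos: [0.4758, 0.0582, 0.0558]
contact_force: [0.1, 0.7, -1.8]
tcp_pos: [0.4759, 0.0582, 0.0546]
contact_force: [-0.2, 0.3, -1.0]
tcp_pos: [0.4768, 0.0584, 0.0539]
contact_force: [-1.0, -0.9, 8.2]
tcp_pos: [0.4775, 0.0583, 0.0537]
contact_force: [-5.0, -2.5, 21.2]
```

```bash
python3 -m handwheel '0 0 -2 0 0 0 40;0 0 -2.5 0 0 0 40;0 0 -2.5 0 0 0 40'|grep -E "tcp|force"; python3 -m handwheel '0 0 0 0 0 0 50;0 0 0 0 0 0 62;0 0 0 0 0 0 64;0 0 0 0 0 0 64'|grep -E "tcp|force|width"; python3 -m handwheel '0 0 -20 0 0 0 64;0 0 -70 0 0 0 64;0 0 -130 0 0 0 64;0 0 -160 0 0 0 64;0 0 -160 0 0 0 64'
python3 - <<'E'
from h import *
f=grab_frame('scene');crop(f,240,100,180,150,4,'s24');crop(f,205,240,80,80,8,'s25'); t=grab_frame('top');crop(t,395,175,70,60,8,'t25'); go((.5485,-.303,.2),-112)
E
```

```text
tcp_pos: [0.4758, 0.0582, 0.0539]
contact_force: [-0.1, -0.4, 0.2]
tcp_pos: [0.476, 0.0582, 0.0541]
contact_force: [0.6, 0.2, -0.1]
grip_width: 0.0638
clock: 30.55
tcp_pos: [0.4777, 0.0586, 0.2167]
orientation: [-2.613, 1.738, -0.007]
contact_force: [-0.6, -0.4, -0.6]
grip_width: 0.0638
shift [361.1  72.3  13.8] turn [ 0.  -0.  44.7] F [-1.   0.2 -0.8] w 64.0 t 30.65 tcp [0.4756 0.058  0.2137] j [ 0.16  0.17 -0.45  1.97  0.09  1.02 -1.51]
```

View pics/s24.png

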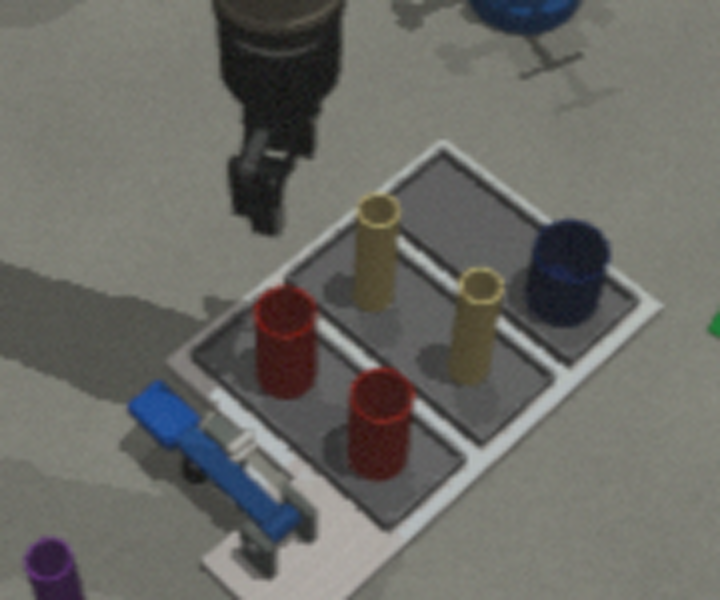

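View pics/s25.png

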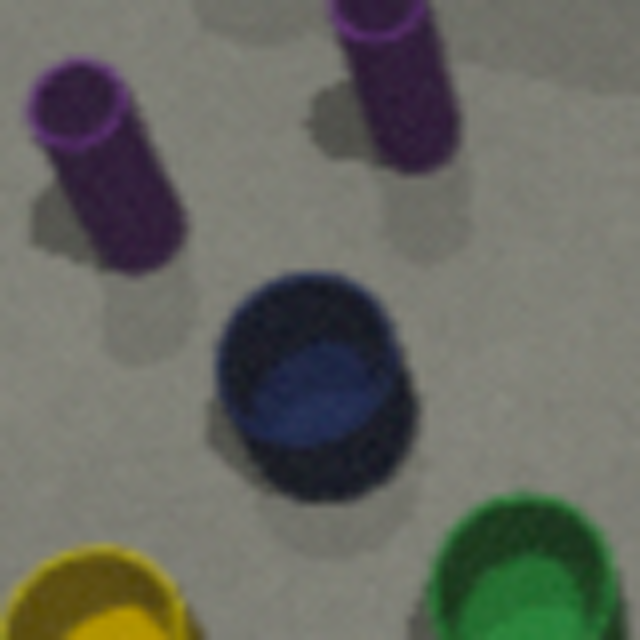

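View pics/t25.png

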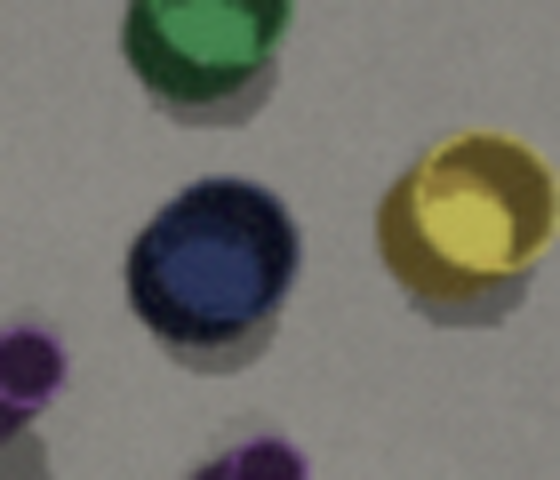

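```bash
python3 - <<'E'
from h import *
s=grab_frame('scene');t=grab_frame('top')
S=lambda u,v:(205+(u+.5)/8-.5,240+(v+.5)/8-.5); T=lambda u,v:(395+(u+.5)/8-.5,175+(v+.5)/8-.5)
print(onplane(s,S(311,360),.066),onplane(t,T(229,247),.066)); go((.5485,-.303,.2),-112)
E
python3 -m handwheel '361 72 0 0 0 20 85;361 72 0 0 0 45 85;361 72 0 0 0 45 85;361 72 0 0 0 45 85;361 72 0 0 0 45 85;361 72 0 0 0 45 85;361 72 0 0 0 45 85;361 72 0 0 0 45 85;361 72 20 0 0 45 85;361 72 60 0 0 45 85;361 72 90 0 0 45 85;361 72 90 0 0 45 85'
python3 -c "
from h import *
go((.549,-.3025,.02),-112)"
```

```text
[ 0.55126079 -0.30114946  0.066     ] [ 0.54984045 -0.30432362  0.066     ]
shift [361.3  71.7  12.7] turn [ 0.1 -0.  44.7] F [-0.5  0.4 -0.2] w 64.1 t 30.75 tcp [0.475  0.0579 0.2128] j [ 0.16  0.17 -0.45  1.97  0.09  1.02 -1.51]
clock: 32.25
tcp_pos: [0.5473, -0.2995, 0.1215]
orientation: [1.753, -2.604, -0.009]
contact_force: [-0.3, 0.2, 0.2]
grip_width: 0.0849
shift [  2.2  -3.3 101.5] turn [ 0.3  0.1 -0.1] F [-0.3  0.2  0.2] w 84.9 t 32.25 tcp [ 0.5473 -0.2995  0.1215] j [ 0.49  0.48 -0.12  1.74  0.07  0.93 -1.61]
```

```bash
python3 -m handwheel '1 -1 45 0 0 0 85;1 -1 80 0 0 0 85;1 -1 98 0 0 0 85;1 -1 104 0 0 0 85;1 -1 104 0 0 0 85;1 -1 104 0 0 0 85'
python3 - <<'E'
from h import *
mark('m9',dx=-50,dy=-70,w=100,h=100,hts=[]); go((.5503,-.3025,.018),-112)
E
```

```text
clock: 33.0
tcp_pos: [0.5507, -0.3043, 0.0216]
orientation: [-1.75, 2.607, -0.003]
contact_force: [-0.9, -0.2, 0.6]
grip_width: 0.085
scene crop origin 194 220 k 6
top crop origin 370 137 k 6
shift [-1.6  0.7  3.2] turn [-0.1 -0.  -0.3] F [-0.4 -0.3 -0.2] w 84.7 t 33.1 tcp [ 0.5503 -0.3042  0.0212] j [ 0.49  0.61 -0.11  1.8   0.09  0.74 -1.63]
```

View pics/m9_scene.png

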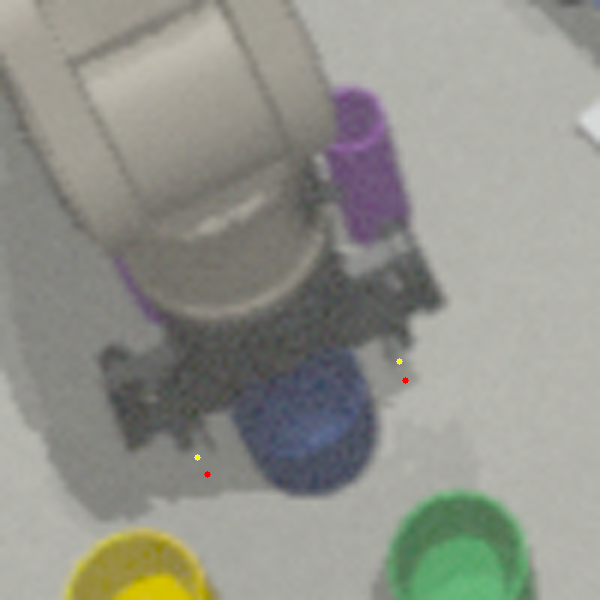

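View pics/m9_top.png

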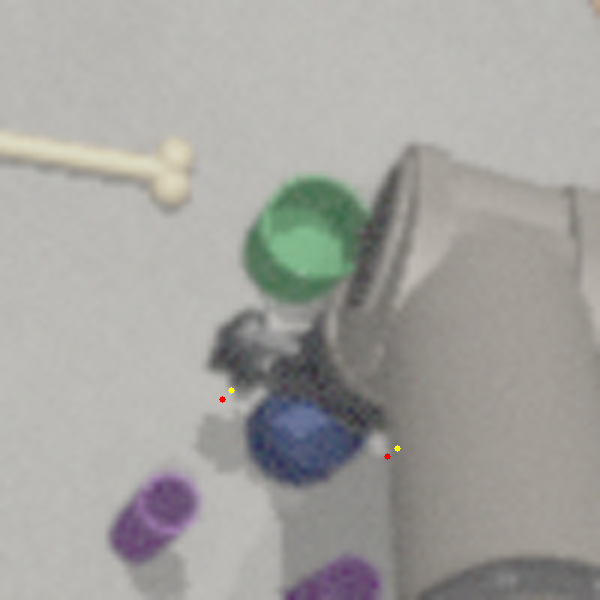

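```bash
python3 -m handwheel '-1 1 10 0 0 0 85;-1 1 10 0 0 0 85;-1 1 10 0 0 0 55;-1 1 10 0 0 0 55;-1 1 10 0 0 0 55;-1 1 10 0 0 0 55;-1 1 10 0 0 0 55' 30; python3 -m handwheel '0 0 -20 0 0 0 55;0 0 -60 0 0 0 55;0 0 -100 0 0 0 55;0 0 -150 0 0 0 55;0 0 -190 0 0 0 55;0 0 -190 0 0 0 55'
python3 - <<'E'
from h import *
f=grab_frame('scene'); crop(f,180,160,120,150,4,'s26'); go((.4895,.268,.21),-67)
E
```

```text
clock: 33.98
tcp_pos: [0.5493, -0.3027, 0.0105]
orientation: [-1.751, 2.608, -0.001]
contact_force: [-1.2, 0.2, 4.7]
grip_width: 0.0618
clock: 34.72
tcp_pos: [0.5512, -0.3035, 0.205]
orientation: [-1.748, 2.605, -0.01]
contact_force: [0.4, 0.2, -1.6]
grip_width: 0.0619
shift [-505.5  272.    -8.7] turn [ -0.2  -0.1 -45.3] F [ 0.2 -0.6 -1.4] w 62.0 t 34.775 tcp [ 0.5498 -0.3029  0.2024] j [ 0.5   0.4  -0.12  1.67  0.05  1.07 -1.6 ]
```

View pics/s26.png

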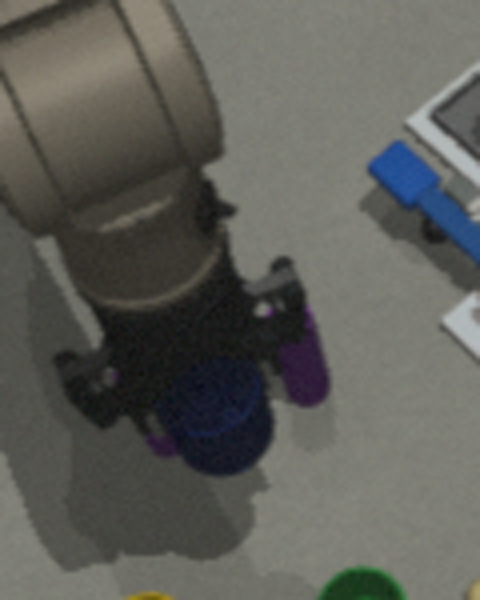

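```bash
python3 -m handwheel '-505 272 0 0 0 -80 55;-505 272 0 0 0 -80 55;-505 272 0 0 0 -80 55;-505 272 0 0 0 -80 55;-505 272 0 0 0 -80 55;-505 272 0 0 0 -80 55;-505 272 0 0 0 -80 55;-505 272 0 0 0 -80 55;-505 272 0 0 0 -80 55;-505 272 0 0 0 -80 55;-505 272 0 0 0 -80 55;-505 272 0 0 0 -80 55'
python3 - <<'E'
from h import *
go((.4895,.268,.044),-32)
E
```

```text
clock: 36.28
tcp_pos: [0.4889, 0.2654, 0.1993]
orientation: [3.015, -0.876, -0.001]
contact_force: [0.6, 0.3, -0.3]
grip_width: 0.0621
shift [ -0.9  -2.8 155.3] turn [ 0.1 -0.  -0.4] F [ 0.6  0.3 -0.3] w 62.1 t 36.275 tcp [0.4889 0.2654 0.1993] j [-0.11  0.35 -0.62  1.81  0.23  1.06 -1.38]
```

```bash
python3 -m handwheel '0 0 50 0 0 0 55;0 0 100 0 0 0 55;0 0 140 0 0 0 55;0 0 154 0 0 0 55;0 0 154 0 0 0 55;0 0 154 0 0 0 55'
python3 - <<'E'
from h import *
mark('m10',k=6,w=120,h=100,dx=-60,dy=-60,hts=[]); go((.4895,.268,.028),-32)
E
```

```text
clock: 37.02
tcp_pos: [0.49, 0.2683, 0.0478]
orientation: [-3.016, 0.873, -0.003]
contact_force: [-0.3, 1.1, -0.9]
grip_width: 0.0621
scene crop origin 295 89 k 6
top crop origin 193 171 k 6
shift [-0.1  0.5 19.7] turn [-0.1 -0.1 -0.3] F [-0.8  0.1 -0.2] w 62.3 t 37.125 tcp [0.4898 0.2684 0.0478] j [-0.19  0.54 -0.54  1.93  0.39  0.77 -1.52]
```

View pics/m10_scene.png

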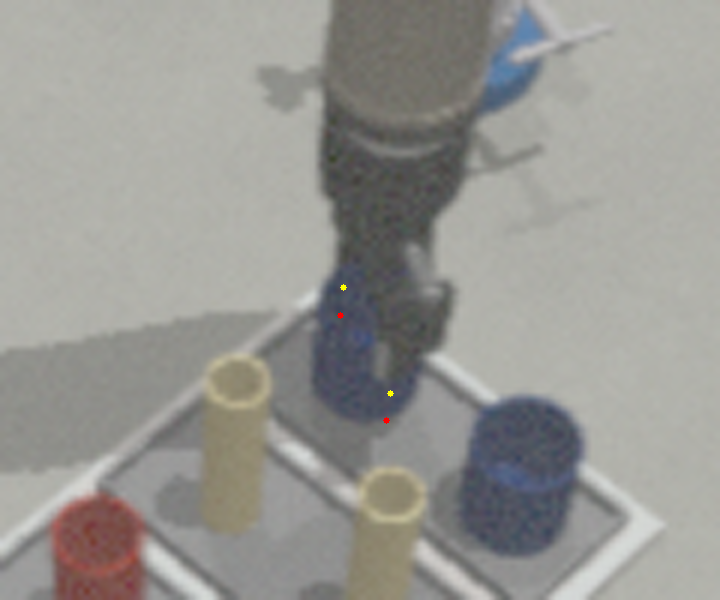

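View pics/m10_top.png

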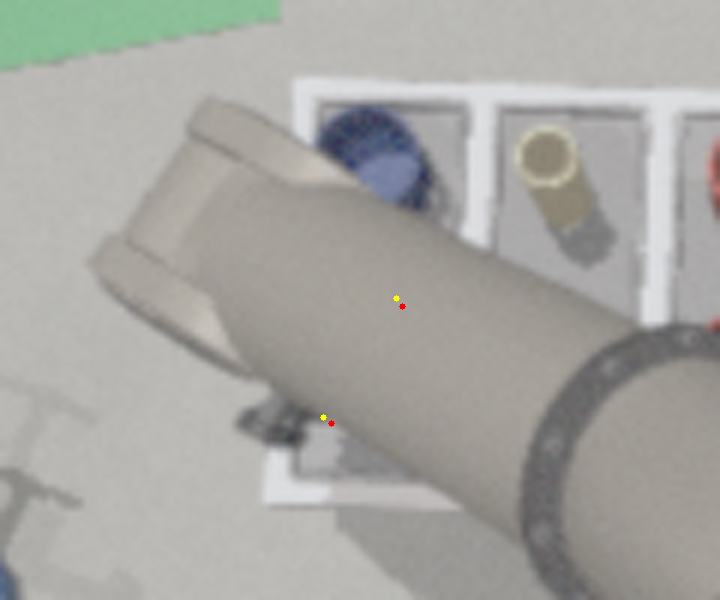

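```bash
python3 -m handwheel '0 0 8 0 0 0 55;0 0 14 0 0 0 55;0 0 17 0 0 0 55;0 0 18 0 0 0 55;0 0 18 0 0 0 55'|grep -E "tcp|force"; for i in 1 2 3; do python3 -m handwheel '0 0 1.5 0 0 0 55;0 0 1.5 0 0 0 55'|grep -E "tcp|force"; done
```

```text
tcp_pos: [0.4886, 0.2679, 0.028]
contact_force: [0.1, -0.6, -1.5]
tcp_pos: [0.4887, 0.2678, 0.0266]
contact_force: [0.1, -1.0, -1.0]
tcp_pos: [0.4888, 0.2679, 0.0264]
contact_force: [-4.2, -3.0, 11.9]
tcp_pos: [0.4889, 0.2679, 0.0263]
contact_force: [-7.2, -6.0, 27.2]
```

```bash
python3 -m handwheel '0 0 -2 0 0 0 55;0 0 -2.7 0 0 0 55;0 0 -2.7 0 0 0 55'|grep -E "tcp|force"; python3 -m handwheel '0 0 0 0 0 0 66;0 0 0 0 0 0 74;0 0 0 0 0 0 76;0 0 0 0 0 0 76'|grep -E "tcp|force|width"; python3 -m handwheel '0 0 -20 0 0 0 76;0 0 -70 0 0 0 76;0 0 -130 0 0 0 76;0 0 -190 0 0 0 76;0 0 -220 0 0 0 76;0 0 -220 0 0 0 76'
python3 - <<'E'
from h import *
f=grab_frame('scene');crop(f,240,100,180,150,4,'s27'); t=grab_frame('top');crop(t,230,150,160,120,5,'t27'); o=readout.get_obs(); print(o['clock'],o['contact_force'])
E
```

```text
tcp_pos: [0.489, 0.268, 0.0265]
contact_force: [-0.3, -1.3, 4.3]
tcp_pos: [0.4886, 0.2679, 0.0262]
contact_force: [0.7, 0.1, -0.0]
grip_width: 0.0758
clock: 40.12
tcp_pos: [0.4899, 0.2692, 0.2506]
orientation: [-3.014, 0.871, -0.008]
contact_force: [0.4, -0.3, -0.4]
grip_width: 0.0756
40.225 [ 0.06126648 -0.05854937 -0.52228254]
```

View pics/s27.png

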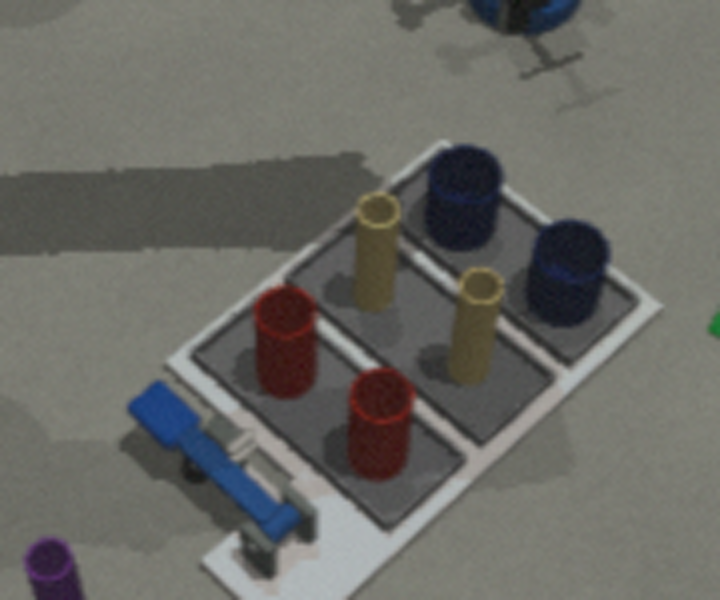

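View pics/t27.png

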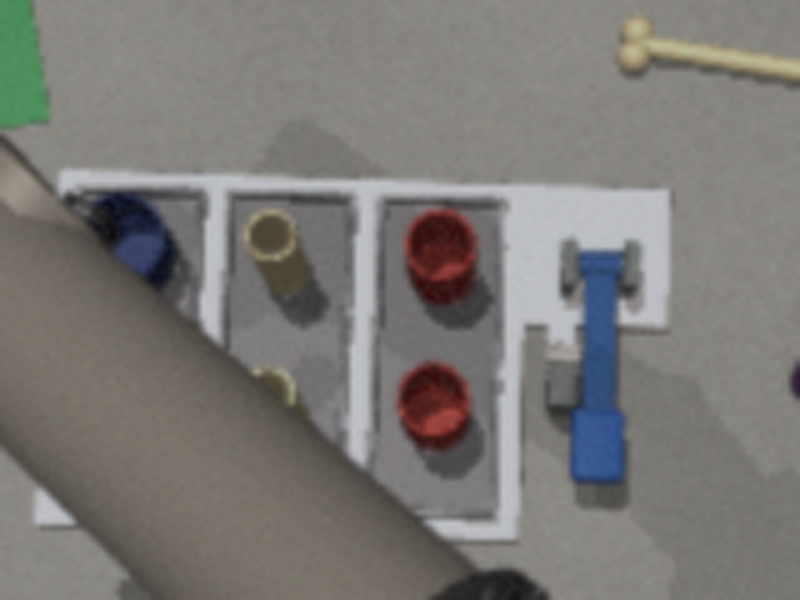

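Run:
```python
from h import *
s=grab_frame('scene');t=grab_frame('top')
print(tri(t,(230+600/5-.5,150+447/5-.5),s,(240+167/4-.5,100+413/4-.5)))
S=lambda u,v:(240+(u+.5)/4-.5,100+(v+.5)/4-.5)
for n,uv,z in(("small",(379,211),.134),("med",(286,312),.108),("large",(465,173),.082)):
    p=onplane(s,S(*uv),z)-[.531,.160,0]; print(n,p[0]*.9976-p[1]*.07,p[0]*.07+p[1]*.9976)
```

```text
(array([ 0.44989888, -0.04858231,  0.06344748]), np.float64(0.005637456424155268))
small -0.047176881522721766 -0.00036670970728577444
med -0.04421198403308307 -0.10379510251991188
large -0.0498030905090243 0.10670126386334693
```

Pad height is about 63 mm (latched is about 66 mm), and all three cups are within 2 mm of their row centrelines. I'm handing in.

```bash
python3 -c "
from bench import workorder
print(workorder.hand_in())"
```

```text
the job is handed in; nothing more can be done
None
```

The job is done and was handed in at about 40 s of the 67 s allowed; no verdict is reported. I latched the lever, then moved the small, medium and large cups, in that order, into their own rows. Each was lowered until it touched the floor (21 to 27 N of push) and then let go.

**Last checks:**
- **Lever:** the pad came out at about 63 mm by triangulation. Latched is about 66 mm, and the two camera rays missed each other by about 6 mm.
- **Cups:** all three looked upright, 44 to 50 mm short of their row centres along the rows and within 2 mm across.
- **Standing cups:** they looked unmoved. The bone model, seen only in part in the last picture, looked unmoved too.
- **Gripper:** it was clear of everything, at a height of 0.25 m with no contact force.

**What went wrong or disagreed:**
- **First lever press:** it sprang back, because the fingertips sit about 25 mm above the reported TCP. I pressed deeper the second time and the catch held. I set all the grasp heights from the pictures for the same reason.
- **Not rechecked:** I didn't look at the rotary tool again after the start. The arm hid the placed large cup and part of the small one in the last top view, so their positions come from the scene camera alone.

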